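# Clamp the sensor housing and offer the clean plug to its socket with the tongs

### The job

Turn the crank of the bench clamp clockwise until its foot presses firmly on the sensor housing. Then take the spring tongs, pick up the short clean connector plug with them - never touching it with the gripper itself - and hold it upright and lifted centred over the housing's socket, about 5 cm above it and not inserted. Finish while still holding it there with the tongs, with the housing still clamped, and leave the other things alone.

Things in the scene. Friction and masses are not known exactly. Their poses are not given: they have to be found in the camera images.
- clamp: grey bench screw clamp, fixed to the table; origin on the table near the middle of its base plate, which is 12 mm thick, x -50 to +50 and y -95 to +110 mm in the clamp's frame; a column (x -22 to +22, y +82 to +108) and an overhead arm (40 mm wide, underside 110, top 136 mm above the table, y +30 to +108) carry a vertical screw on the axis x 0, y +50 mm; open on the other sides
- crank (a joint): turn of the crank about the vertical screw, rad; grows clockwise seen from above, which lowers the screw, crank and foot 2.5 mm per rad (15.7 mm a turn); starts between 0 and 3; stiff (about 3 N at the knob), stays where it is left, stop at 12.5
- crank_axis (a point): point on the screw's axis at the height of point crank_knob; goes down with the screw
- crank_knob (a point): middle of the crank's upright black knob, 45 mm from the screw's axis, a round handle 17 mm across and 44 mm tall that spins freely on its pin; the point is 25 mm above the knob's foot, with the flat crank arm just below that; knob top about 0.22 m above the table
- foot: round pressure foot of the clamp, 30 mm across, origin at the centre of its underside; starts 8 to 16 mm above the housing. It is sprung on the screw: after touching the housing it presses with 5 N per mm of further screw travel (12.5 N per rad of crank), up to 9 mm; 3 rad past touching is a firm hold, about 37 N
- housing: aluminium sensor housing lying loose on the clamp's base plate under the foot, a block 46 mm (x) by 126 mm (y) by 32 mm high, origin at the centre of its underside, top 44 mm above the table; its plain end (+y) is under the foot
- socket (a point): centre of the mouth of the housing's round socket, 27 mm wide and 22 mm deep, in its top at y -30 mm of the housing, z up
- tongs: steel spring tongs lying flat on the table, 190 mm long, 20 mm high, 120 g: two arms hinged at x -70 mm, x pointing to the jaws (x +70 to +110 mm), z up. Origin on the underside, on the centre line between the two black rubber grips, each 40 mm long, 26 mm high, 60 mm over their outsides when open. A spring holds them open: about 6 N at the grips to start closing, 13 N nearly shut
- tongs_jaws (a point): point on the open tongs' centre line mid-jaws, 90 mm ahead of the grips, 10 mm above the underside. Jaws: flat plates 20 mm high, 60 mm apart when open; the gap shrinks 2.3 mm per mm squeezed at the grips (37 mm at 50 mm over the grips; closed on the plug the grips measure about 44 mm). Squeezed evenly, they close on the centre line
- plug: the clean connector plug: steel cylinder 22 mm across with a small black nose, 40 mm tall in all (steel to 34 mm), 40 to 75 g, standing on the table; origin at the centre of its underside, z up
- sleeve: a bystander: taller and thicker plain steel sleeve, 32 mm across and 66 mm tall, standing on the table beside the plug (which of the two is left varies); leave it
- reel: a bystander: white tape reel 90 mm across, 28 mm high, lying flat in front of the clamp; leave it
- screwdriver: a bystander: screwdriver lying on the table to the right; leave it
Not all that is in view belongs to the job. Several things have the shape of the clamp; the one meant has the colours described above. Of the things shaped like the housing, the aluminium one is meant.

How it is judged:
By the outcome, as a careful person would: the job done as asked, in the order asked, and still so for the second after the job is handed in, while the arm keeps its last pose, push and grip.
It also fails if it takes over 72 s, if anything falls off the work surface, if the arm or the gripper's body presses on something with over 40 N, if the wrist force passes 120 N, or if a joint passes its speed limit or range.

### The arm

A 7-joint arm with a two-finger parallel gripper is mounted at the origin on the work surface. World frame = base frame: x ahead of the robot, y to its left, z up, the work surface at z = 0. Lengths are in m, angles in rad, forces in N, time in s.
With the tool pointing down it reaches from about 0.375 to 0.925 m from the base axis. Payload 3.1 kg.
Tool frame: the origin (TCP) lies at the very end of the fingers, on their centre line; the grasp point (between the pads) lies r.grip_point_offset behind it (r.grip_point_offset is the distance from the TCP to the grasp point, in m); z points along the fingers, y is the line along which they close (so a half turn about z gives the same grasp; the last joint's range is limited). The gripper opens to 85 mm and grips with 20 to 120 N. Pads are 22 mm wide; open, the fingers measure 114 mm over their backs; the gripper's body (76 mm by 85 mm) begins 54 mm behind the grasp point. The pads swing forward as they close: fully open they stand 13 mm farther back than shut.
Start: joints at [1.21, 0.383, 0.044, 1.598, -0.018, 1.161, -0.05], TCP at [0.169, -0.628, 0.231] pointing down, gripper open.
Joint ranges: [-2.61, 2.61], [-0.41, 2.15], [-1.48, 1.57], [0, 2.5], [-1.57, 4.71], [0.05, 1.97], [-2.85, 2.85]. Speed limits (rad/s): [2.79, 2.79, 3.14, 3.14, 3.14, 3.14, 3.14].

### API

Orientations are given as a unit quaternion [w, x, y, z].
In Python, from rig import r, viewer gives the robot as it stands.
- The arm moves only by the tool carry_out, never from a script. Its argument "motion" is a list of rows, each an object of numbers: "tx", "ty", "tz": the shift along the tool's x, y, z in units of 0.08 m (1.0 is 0.08 m); "turn": the turn about the tool's z in units of 60 degrees (1.0 is 60 degrees). In form: [{"tx": .., "ty": .., "tz": .., "turn": ..}, ...]. A call has 1 to 8 rows; each row is the pose to reach, as a shift and turn from the pose commanded when the call began, along the tool's axes at that moment; what a row does not reach only later rows make up. A row lasts 1/12 s, in which the tool goes at most 41.7 mm and 7.16 degrees, less where a joint would pass 70% of its speed; a pose out of reach is approached as far as the arm can. A call with a number of a shift or a turn outside -1 to 1 is refused whole. A call with a gripper value outside its range is refused whole. "gripper" is the opening, from 0 (shut) to 1 (fully open), set as the call begins (left out, the last holds). The fingers move at their own pace and stop on an object; the grip force is fixed at half the most. Time passes only in rows, so rows that repeat a pose let the fingers close. It gives the time, the measured TCP pose, the force, the opening and the grip force at its end, in the units of the state.
- r.observe(): the state, without advancing time (a new reading comes with each control period).
- viewer.get_image(name): name is "scene" or "top" or "wrist"; returns (picture, depth): 384x512x3 uint8, blue, green, red; 384x512 float32, m along the optical axis (not along the pixel's ray), 0 where there is no reading.
- viewer.calibration(name): a dict with "mtx" (3x3 intrinsics, pixels), "R" (3x3) and "t" (3): a world point X has camera coordinates R X + t. Camera axes: x right, y down, z forward; pixel columns grow to the right and rows downward; lengths in m; the calibration is good to about 2 mm. A picture is of the moment at which its call begins: read the wrist's pose just before it. calibration takes no time and is no camera call; for the wrist camera it gives the pose at the moment of the call.
- r.close_job(): hands the job in; it is judged then, once.
Trained networks look in the newest picture that a camera, given by its name, has taken for a name from the list of things; names that differ only in an ending like _2 or _b are one class to them, and where a whole thing is asked for, a point or a joint stands for the part that bears it (a point fixed in the world has none). Each returns a list of dicts, best first, with "score" (0 to 1); they miss things now and then, are a little off and sometimes report something else, mostly with a low value. They report only what shows in the picture. A call takes as long as a camera call. They do not tell look-alikes from the thing itself.
- viewer.outline_of(camera, label): "region" (384x512 bool, what is visible of it) and "uv" ([column, row] in pixels, amid what is visible of it).
- viewer.pinpoint(camera, label): "uv" ([column, row] in pixels: a listed point, or the origin of a listed thing).
The state is a dict: "time_s": time; "joint_pos": joint angles; "qd": joint speeds; "joint_torque": joint torques, N m; "position": TCP position; "tcp_rot": TCP orientation; "force": force on the tool from outside, world axes, zero at the start; "ft_torque": the same for the moment, N m; "gripper_width": finger opening in m; "grip_force": force on a finger pad.
Only numpy, scipy, OpenCV 4.12 (cv2) and the standard library are available. Lean on these libraries where they do the work, as an engineer would, in place of code of your own. Each camera call takes 0.05 s, during which the arm holds its last target. There are 200 camera calls.

## Working session

There is one attempt and no reset: what is moved stays moved. The work goes in short steps, Python scripts to look and compute and a tool call to move; the robot and the scene stay as the last step left them, time stands still between calls to the robot, and variables do not carry over. Pictures are saved under pics/ and viewed, at most 10 in all, crops included, and the job is handed in when it is done.

Besides the shell and the picture viewer there is one more tool, called after "Emit:" as a command line: name --argument value ..., lists and objects as JSON in quotes. carry_out: Moves the arm, as the interface text tells. Its arguments: {"type":"object","properties":{"motion":{"type":"array","items":{"type":"object","properties":{"tx":{"type":"number"},"ty":{"type":"number"},"tz":{"type":"number"},"turn":{"type":"number"}}}},"gripper":{"type":"number"}},"required":["motion"]}

```bash
ls; mkdir -p pics; python3 - <<'E'
from rig import r, viewer
import cv2, numpy as np
o=r.observe(); print({k:np.round(v,3).tolist() for k,v in o.items()}, r.grip_point_offset)
ims=[]
for c in ("scene","top"):
    im,d=viewer.get_image(c); cv2.imwrite(f"pics/{c}0.png",im)
    np.save(f"pics/{c}0.npy",d)
    k=viewer.calibration(c); print(c,np.round(k["mtx"],1).tolist(),np.round(k["R"],3).tolist(),np.round(k["t"],3).tolist())
    for n in ["clamp","crank_axis","crank_knob","foot","housing","socket","tongs","tongs_jaws","plug","sleeve"]:
        print(n,[(np.round(x["uv"]).tolist(),round(x["score"],2)) for x in viewer.pinpoint(c,n)])
E
```

```text
pics
{'time_s': 0.0, 'joint_pos': [1.21, 0.384, 0.044, 1.6, -0.018, 1.161, -0.05], 'qd': [0.001, -0.0, 0.0, 0.002, -0.002, 0.001, 0.001], 'joint_torque': [0.0, -43.346, 1.024, -24.951, 0.011, 0.011, -0.0], 'position': [0.169, -0.627, 0.23], 'tcp_rot': [-0.001, 0.991, 0.131, -0.0], 'force': [-0.327, -0.219, -1.643], 'ft_torque': [0.005, -0.003, -0.026], 'grip_force': 0.0, 'gripper_width': 0.085} 0.0187
scene [[396.1, 0.0, 250.8], [0.0, 396.1, 193.7], [0.0, 0.0, 1.0]] [[-0.283, 0.959, -0.006], [0.556, 0.159, -0.816], [-0.781, -0.234, -0.578]] [0.196, -0.146, 1.536]
clamp [([362.0, 264.0], 0.95), ([404.0, 220.0], 0.62), ([262.0, 265.0], 0.27)]
crank_axis [([396.0, 207.0], 0.56), ([439.0, 165.0], 0.51)]
crank_knob [([405.0, 217.0], 0.71), ([438.0, 156.0], 0.65)]
foot [([380.0, 253.0], 0.48), ([426.0, 205.0], 0.44)]
housing [([350.0, 308.0], 0.72), ([368.0, 258.0], 0.69)]
socket [([353.0, 244.0], 0.77)]
tongs [([180.0, 216.0], 0.75)]
tongs_jaws [([169.0, 231.0], 0.95)]
plug [([261.0, 264.0], 0.66)]
sleeve [([213.0, 256.0], 0.56)]
top [[458.9, 0.0, 255.2], [0.0, 458.9, 198.3], [0.0, 0.0, 1.0]] [[-0.026, -1.0, -0.007], [-0.997, 0.027, -0.072], [0.072, 0.005, -0.997]] [-0.011, 0.517, 1.68]
clamp [([180.0, 203.0], 0.72), ([148.0, 257.0], 0.72), ([368.0, 173.0], 0.16)]
crank_axis [([154.0, 190.0], 0.7), ([120.0, 268.0], 0.43)]
crank_knob [([144.0, 181.0], 0.56), ([120.0, 275.0], 0.49)]
foot [([330.0, 187.0], 0.62)]
housing [([181.0, 156.0], 0.86), ([177.0, 200.0], 0.54)]
socket [([186.0, 202.0], 0.79), ([176.0, 159.0], 0.71), ([326.0, 213.0], 0.7)]
tongs [([328.0, 209.0], 0.55)]
tongs_jaws [([328.0, 186.0], 0.53)]
plug [([248.0, 176.0], 0.41)]
sleeve [([285.0, 175.0], 0.65)]
```

```bash
python3 - <<'E'
import cv2
a=cv2.imread("pics/scene0.png"); cv2.imwrite("pics/s0c.png",cv2.resize(a[110:350,130:480],None,fx=2.2,fy=2.2,interpolation=cv2.INTER_CUBIC))
a=cv2.imread("pics/top0.png"); cv2.imwrite("pics/t0c.png",cv2.resize(a[110:310,90:390],None,fx=2.6,fy=2.6,interpolation=cv2.INTER_CUBIC))
E
```

```text
(no output)
```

View pics/s0c.png

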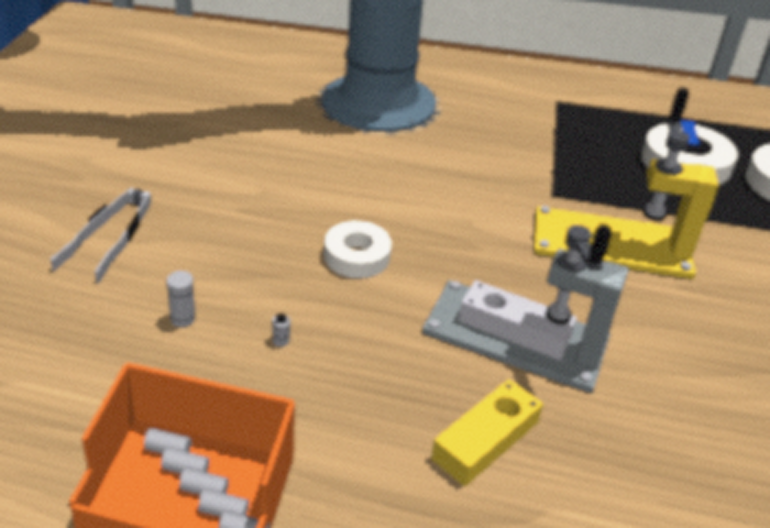

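View pics/t0c.png

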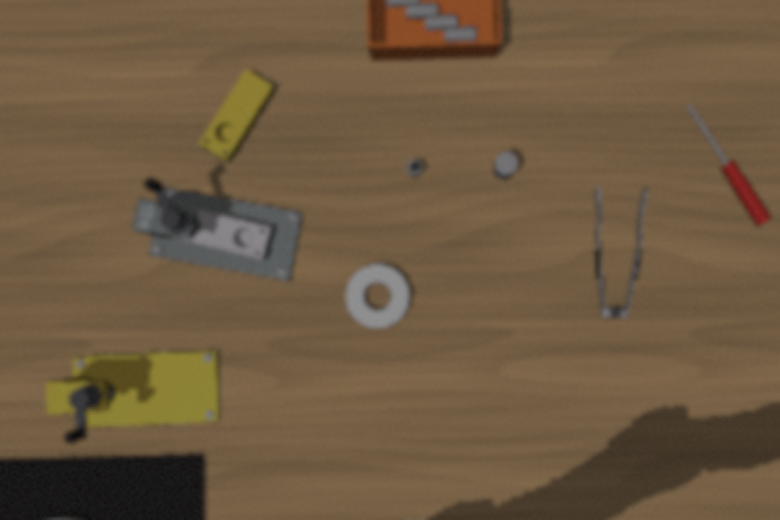

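The grey clamp, with the aluminium housing in it, is at about (173,200) in the top view, knob at (148,181). In the scene view the knob is at (403,220). The plug is at top (249,174) with the sleeve to its right at (285,173). The tongs are at (328,205) with the jaws pointing up the image. The yellow clamp and yellow block are decoys.

```bash
cat > h.py <<'E'
import numpy as np, cv2
from rig import r, viewer
def ray(cal,uv):
    d=np.linalg.inv(cal["mtx"])@[uv[0],uv[1],1.]; return -cal["R"].T@cal["t"], cal["R"].T@(d/np.linalg.norm(d))
def tri(obs):
    A=0;b=0
    for cal,uv in obs:
        c,d=ray(cal,uv); P=np.eye(3)-np.outer(d,d); A=A+P; b=b+P@c
    x=np.linalg.solve(A,b); res=[np.linalg.norm((np.eye(3)-np.outer(d,d))@(x-c)) for c,d in (ray(*o) for o in obs)]
    return x,max(res)
def atz(cal,uv,z):
    c,d=ray(cal,uv); return c+d*(z-c[2])/d[2]
def px(cal,X):
    p=cal["mtx"]@(cal["R"]@np.asarray(X)+cal["t"]); return p[:2]/p[2]
def axes():  # tool rotation matrix
    from scipy.spatial.transform import Rotation as R
    q=r.observe()["tcp_rot"]; return R.from_quat(np.roll(q,-1)).as_matrix()
E
python3 - <<'E'
from h import *
S,T=viewer.calibration("scene"),viewer.calibration("top")
p=lambda n,s,t:print(n,*[np.round(v,4) for v in tri([(S,s),(T,t)])])
p("axis",(396,207),(154,190));p("knob",(405,217),(146,181));p("socket",(353,244),(186,202));p("jaws",(169,231),(328,186));p("plug",(261,264),(248,176))
p("clamp",(362,264),(180,203));p("tongs",(180,216),(328,209));p("housing",(368,258),(177,200)); p("sleeve",(213,256),(285,175))
for n,t,z in (("jaws",(328,186),.01),("hinge",(90+613/2.6,110+313/2.6),.02),("tipL",(90+597/2.6,110+187/2.6),.02),("tipR",(90+645/2.6,110+188/2.6),.02),("tongs",(328,209),0),("plugtop",(249.5,174),.04),("reel",(90+378/2.6,110+297/2.6),.028)): print(n,atz(T,t,z).round(4))
E
```

```text
axis [0.5387 0.3075 0.2098] 0.001
knob [0.5693 0.3305 0.2088] 0.0023
socket [0.5073 0.2291 0.0463] 0.0018
jaws [ 0.5546 -0.2947  0.0066] 0.003
plug [ 6.02e-01  1.20e-03 -6.00e-04] 0.0012
clamp [ 0.5086  0.2622 -0.0181] 0.002
tongs [ 0.4704 -0.2957 -0.0019] 0.0001
housing [0.5177 0.2704 0.0156] 0.0049
sleeve [ 0.6026 -0.1376 -0.0078] 0.0019
jaws [ 0.5555 -0.297   0.01  ]
hinge [ 0.391  -0.2811  0.02  ]
tipL [ 0.5705 -0.265   0.02  ]
tipR [ 0.5672 -0.3332  0.02  ]
tongs [ 0.4703 -0.2953  0.    ]
plugtop [ 0.6046 -0.0064  0.04  ]
reel [0.4222 0.0502 0.028 ]
```

Emit:
carry_out --motion '[{"tx":0.33,"ty":-0.33,"tz":-0.33},{"tx":0.67,"ty":-0.67,"tz":-0.67},{"tx":1,"ty":-1,"tz":-1},{"tx":1,"ty":-1,"tz":-1}]' --gripper 1

```text
validation failed for argument at $.mo...
```

Emit:
carry_out --motion '[{"tx":0.33,"ty":-0.33},{"tx":0.67,"ty":-0.67},{"tx":1,"ty":-1},{"tx":1,"ty":-1}]'

```text
validation failed for argument at $.mo...
```

Emit:
carry_out --motion '[{"tx":0.33,"ty":-0.33},{"tx":0.67,"ty":-0.67},{"tx":1,"ty":-1},{"tx":1,"ty":-1},{"tx":1,"ty":-1}]'

```text
validation failed for argument at $.mo...
```

```bash
cat >> h.py <<'E'
def look(fn,names=(),cam="wrist"):
    cal=viewer.calibration(cam); im,d=viewer.get_image(cam); cv2.imwrite(f"pics/{fn}.png",im); np.savez(f"pics/{fn}.npz",d=d,**{k:np.asarray(v) for k,v in cal.items()})
    o=r.observe(); print(round(o["time_s"],2),"tcp",o["position"].round(4) if hasattr(o["position"],"round") else np.round(o["position"],4),"x-axis",axes()[:,0].round(3),"campos",(-cal["R"].T@cal["t"]).round(3),"camz",cal["R"][2].round(2))
    for n in names:
        for x in viewer.pinpoint(cam,n): print(n,np.round(x["uv"],1).tolist(),round(x["score"],2),"z0:",atz(cal,x["uv"],0).round(4))
    return cal,im,d
E
python3 -c "
from h import *
look('w1',['tongs','tongs_jaws','plug','sleeve'])"
```

```text
1.15 tcp [ 0.1689 -0.6277  0.2313] x-axis [0.966 0.26  0.   ] campos [ 0.231 -0.61   0.374] camz [-0.25 -0.07 -0.97]
```

Emit:
carry_out --motion '[{"tx":0.33,"ty":-0.33,"tz":-0.33,"turn":0.0},{"tx":0.67,"ty":-0.67,"tz":-0.67,"turn":0.0},{"tx":1.0,"ty":-1.0,"tz":-1.0,"turn":0.0},{"tx":1.0,"ty":-1.0,"tz":-1.0,"turn":0.0}]' --gripper 1.0

```text
time_s: 1.68
position: [0.2309, -0.5269, 0.3157]
tcp_rot: [0.002, 0.991, 0.134, 0.003]
force: [1.4, 0.5, 0.9]
gripper_width: 0.0851
grip_force: 0.0
```

Emit:
carry_out --motion '[{"tx":0.5,"ty":-0.5,"tz":0.0,"turn":0.0},{"tx":1.0,"ty":-1.0,"tz":0.0,"turn":0.0},{"tx":1.0,"ty":-1.0,"tz":0.0,"turn":0.0}]' --gripper 1.0

```text
time_s: 1.93
position: [0.2837, -0.4288, 0.3117]
tcp_rot: [-0.0, 0.991, 0.132, 0.001]
force: [1.1, 0.1, 0.0]
gripper_width: 0.0853
grip_force: 0.0
```

Emit:
carry_out --motion '[{"tx":0.5,"ty":-0.5,"tz":0.0,"turn":0.0},{"tx":1.0,"ty":-1.0,"tz":0.0,"turn":0.0},{"tx":1.0,"ty":-1.0,"tz":0.0,"turn":0.0}]' --gripper 1.0

```text
time_s: 2.18
position: [0.3401, -0.3301, 0.3114]
tcp_rot: [-0.0, 0.991, 0.133, 0.0]
force: [1.4, 0.3, -0.6]
gripper_width: 0.0856
grip_force: 0.0
```

```bash

python3 -c "
from h import *
look('w1',['tongs','tongs_jaws','plug','sleeve'])"
```

```text
2.23 tcp [ 0.344  -0.3245  0.3116] x-axis [0.962 0.272 0.003] campos [ 0.402 -0.312  0.454] camz [-0.25 -0.07 -0.97]
tongs [253.7, 72.0] 0.73 z0: [ 0.4657 -0.2937  0.    ]
sleeve [386.0, 9.1] 0.32 z0: [ 0.5984 -0.4575  0.    ]
```

Emit:
carry_out --motion '[{"tx":0.5,"ty":-0.5,"tz":0.0,"turn":0.0},{"tx":1.0,"ty":-1.0,"tz":0.0,"turn":0.0},{"tx":1.0,"ty":-1.0,"tz":0.0,"turn":0.0}]' --gripper 1.0

```text
time_s: 2.68
position: [0.3953, -0.235, 0.3114]
tcp_rot: [-0.0, 0.992, 0.129, 0.001]
force: [0.0, -0.3, 0.3]
gripper_width: 0.0853
grip_force: 0.0
```

Emit:
carry_out --motion '[{"tx":0.5,"ty":-0.5,"tz":0.0,"turn":0.0},{"tx":1.0,"ty":-1.0,"tz":0.0,"turn":0.0},{"tx":1.0,"ty":-1.0,"tz":0.0,"turn":0.0}]' --gripper 1.0

```text
time_s: 2.93
position: [0.4525, -0.1361, 0.3115]
tcp_rot: [-0.0, 0.991, 0.131, 0.001]
force: [0.4, 0.8, 0.5]
gripper_width: 0.0855
grip_force: 0.0
```

```bash

python3 -c "
from h import *
look('w2',['tongs','tongs_jaws','plug','sleeve'])"
```

```text
2.98 tcp [ 0.4554 -0.1297  0.3118] x-axis [0.963 0.268 0.005] campos [ 0.515 -0.119  0.454] camz [-0.25 -0.07 -0.97]
tongs [349.1, 174.6] 0.87 z0: [ 0.4645 -0.2974  0.    ]
tongs_jaws [372.9, 122.7] 0.87 z0: [ 0.5548 -0.305   0.    ]
tongs_jaws [198.0, 37.4] 0.27 z0: [ 0.6032 -0.0073  0.    ]
plug [199.0, 36.3] 0.68 z0: [ 0.6051 -0.0085  0.    ]
plug [144.5, 144.3] 0.24 z0: [0.4255 0.045  0.    ]
sleeve [279.9, 61.1] 0.91 z0: [ 0.6036 -0.1346  0.    ]
```

Emit:
carry_out --motion '[{"tx":0.5,"ty":-0.5,"tz":0.0,"turn":0.0},{"tx":1.0,"ty":-1.0,"tz":0.0,"turn":0.0},{"tx":1.0,"ty":-1.0,"tz":0.0,"turn":0.0}]' --gripper 1.0

```text
time_s: 3.43
position: [0.5085, -0.0402, 0.3113]
tcp_rot: [-0.0, 0.992, 0.128, 0.001]
force: [0.6, 0.6, 0.2]
gripper_width: 0.085
grip_force: 0.0
```

```bash

python3 -c "
from h import *
look('w3',['plug','sleeve','crank_knob','crank_axis','socket','foot'])"
```

```text
3.48 tcp [ 0.5109 -0.0329  0.3117] x-axis [0.964 0.264 0.005] campos [ 0.571 -0.023  0.454] camz [-0.25 -0.07 -0.97]
plug [253.2, 92.7] 0.65 z0: [ 0.6052 -0.0115  0.    ]
sleeve [327.0, 116.4] 0.95 z0: [ 0.6005 -0.1349  0.    ]
crank_knob [71.7, 107.2] 0.27 z0: [0.5108 0.2616 0.    ]
socket [68.7, 113.8] 0.76 z0: [0.4994 0.2654 0.    ]
```

Emit:
carry_out --motion '[{"tx":0.13,"ty":-0.5,"tz":0.0,"turn":0.0},{"tx":0.27,"ty":-1.0,"tz":0.0,"turn":0.0},{"tx":0.27,"ty":-1.0,"tz":0.0,"turn":0.0}]' --gripper 1.0

```text
time_s: 4.03
position: [0.5068, 0.0517, 0.312]
tcp_rot: [-0.003, 0.991, 0.136, 0.001]
force: [-0.6, 1.1, 0.7]
gripper_width: 0.0856
grip_force: 0.0
```

```bash

python3 -c "
from h import *
look('w4',['crank_knob','crank_axis','socket','foot','housing','clamp'])"
```

```text
4.08 tcp [0.5072 0.0475 0.3118] x-axis [0.964 0.266 0.001] campos [0.569 0.069 0.455] camz [-0.25 -0.07 -0.97]
socket [140.8, 6.7] 0.9 z0: [ 0.6736  0.273  -0.    ]
socket [137.4, 127.3] 0.86 z0: [0.5017 0.2501 0.    ]
foot [83.1, 99.9] 0.59 z0: [0.5206 0.3399 0.    ]
housing [130.0, 117.1] 0.61 z0: [0.5144 0.2642 0.    ]
housing [163.6, 0.7] 0.61 z0: [0.69   0.2423 0.    ]
clamp [48.9, 221.3] 0.79 z0: [0.2973 0.3759 0.    ]
```

Emit:
carry_out --motion '[{"tx":0.13,"ty":-0.5,"tz":0.0,"turn":0.0},{"tx":0.27,"ty":-1.0,"tz":0.0,"turn":0.0},{"tx":0.27,"ty":-1.0,"tz":0.0,"turn":0.0}]' --gripper 1.0

```text
time_s: 4.63
position: [0.5064, 0.1355, 0.3121]
tcp_rot: [-0.003, 0.991, 0.136, 0.001]
force: [-0.5, 2.3, 0.6]
gripper_width: 0.0853
grip_force: 0.0
```

```bash

python3 -c "
from h import *
look('w5',['crank_knob','crank_axis','socket','foot','housing','clamp'])
a,b=cv2.imread('pics/w4.png'),cv2.imread('pics/w5.png')
cv2.imwrite('pics/w45.png',cv2.resize(np.vstack([a,b])[:, :400],(600,800*1)[::1],interpolation=3)[:, :] if 0 else np.hstack([a[:,:390],b[:,:390]]))"
```

```text
4.68 tcp [0.507  0.1314 0.3118] x-axis [0.964 0.268 0.001] campos [0.569 0.153 0.455] camz [-0.25 -0.06 -0.97]
crank_knob [61.7, 55.4] 0.95 z0: [0.5759 0.4633 0.    ]
crank_axis [75.7, 115.3] 0.61 z0: [0.4928 0.4333 0.    ]
socket [193.4, 140.1] 0.77 z0: [0.5054 0.2424 0.    ]
socket [196.8, 26.0] 0.7 z0: [0.6702 0.2732 0.    ]
foot [44.4, 238.8] 0.65 z0: [0.2593 0.4654 0.    ]
foot [145.2, 115.4] 0.47 z0: [ 0.5228  0.3254 -0.    ]
housing [219.5, 17.9] 0.94 z0: [0.6896 0.2433 0.    ]
housing [182.9, 130.0] 0.63 z0: [0.5167 0.2624 0.    ]
clamp [98.5, 234.6] 0.94 z0: [0.2944 0.3716 0.    ]
clamp [183.5, 130.8] 0.91 z0: [0.5157 0.2612 0.    ]
```

View pics/w45.png

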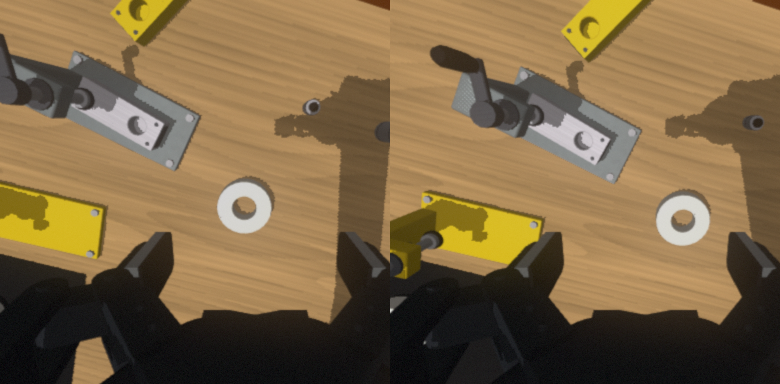

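The two wrist views show the grey clamp's foot at (83,100) in the first and (145,115) in the second, with the socket at (137,127) and (193,140). In the second the knob is at (62,55) and the screw hub at about (97,115).

```bash

cat >> h.py <<'E'
def ld(f):
    z=np.load(f"pics/{f}.npz"); return z
def med(z,uv,k=2):
    u,v=map(int,np.round(uv)); w=z["d"][v-k:v+k+1,u-k:u+k+1]; w=w[w>0]; m=np.median(w)
    return z["R"].T@(np.linalg.inv(z["mtx"])@[uv[0],uv[1],1.]*m-z["t"])
E
python3 - <<'E'
from h import *
S,T=viewer.calibration("scene"),viewer.calibration("top")
a,b=ld('w4'),ld('w5')
p=lambda n,*o:print(n,*[np.round(v,4) for v in tri(o)])
p("foot wr",(a,(83.1,99.9)),(b,(145.2,115.4)))
p("foot all",(a,(83.1,99.9)),(b,(145.2,115.4)),(S,(380,253)))
p("sock wr",(a,(137.4,127.3)),(b,(193.4,140.1)))
p("sock all",(a,(137.4,127.3)),(b,(193.4,140.1)),(S,(353,244)),(T,(186,202)))
p("knob",(b,(61.7,55.4)),(S,(405,217)),(T,(144,181)))
p("axis",(b,(75.7,115.3)),(S,(396,207)),(T,(154,190)))
p("plug",(ld('w2'),(199,36.3)),(ld('w3'),(253.2,92.7)),(S,(261,264)))
p("tongs",(ld('w2'),(349.1,174.6)),(ld('w1'),(253.7,72)),(S,(180,216)))
p("jaws",(ld('w2'),(372.9,122.7)),(S,(169,231)))
# depth around housing top, foot, hub
for uv in ((193,152),(205,150),(175,128),(160,120),(150,118),(146,112),(143,115),(98,113),(100,105),(62,55),(90,70)): print(uv,med(b,uv,1).round(4))
im=cv2.imread('pics/w5.png')[40:190,30:260]; cv2.imwrite('pics/w5z.png',cv2.resize(im,None,fx=3.4,fy=3.4,interpolation=2))
E
```

```text
foot wr [0.5287 0.2999 0.0671] 0.0009
foot all [0.5282 0.3036 0.0547] 0.0043
sock wr [0.5091 0.2348 0.0384] 0.0017
sock all [0.5094 0.2304 0.048 ] 0.0039
knob [0.5703 0.3312 0.2057] 0.0088
axis [0.5334 0.3072 0.2072] 0.0063
plug [ 0.604  -0.0058 -0.0011] 0.0085
tongs [ 0.466  -0.2965 -0.0034] 0.0029
jaws [ 0.5532 -0.2971  0.0068] 0.0048
(193, 152) [0.4942 0.2305 0.0443]
(205, 150) [0.502  0.2138 0.0444]
(175, 128) [0.5214 0.2635 0.0441]
(160, 120) [0.5267 0.2869 0.0438]
(150, 118) [0.5273 0.2954 0.0604]
(146, 112) [0.5342 0.3001 0.0658]
(143, 115) [0.5298 0.3011 0.0718]
(98, 113) [0.5308 0.302  0.1791]
(100, 105) [0.5387 0.3014 0.1785]
(62, 55) [0.5729 0.3167 0.2143]
(90, 70) [0.5676 0.3171 0.1741]
```

View pics/w5z.png

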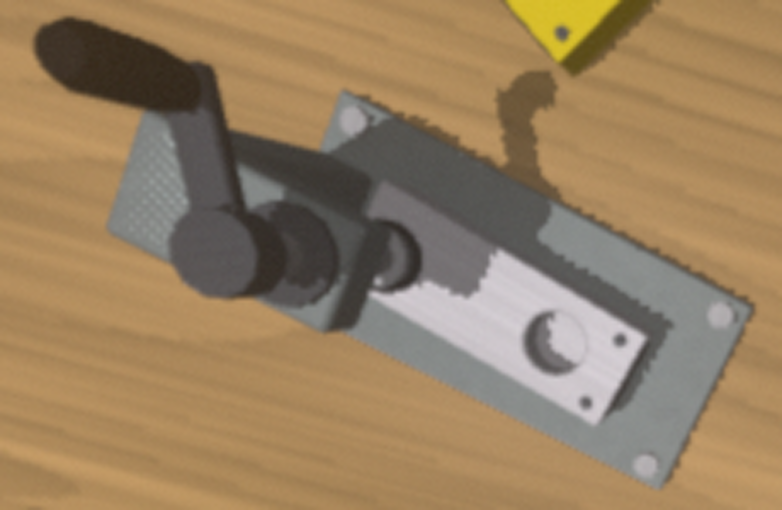

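The crop shows the hub top centred at about full-image (93,114), the knob running from its foot at (86,66) to its top at (49,56), the foot disc at (146,115) and the socket at (193,141).

```bash

python3 - <<'E'
from h import *
b=ld('w5'); d=b["d"]
v,u=np.mgrid[0:384,0:512]
P=(np.linalg.inv(b["mtx"])@np.stack([u.ravel(),v.ravel(),np.ones(u.size)])*d.ravel()).T; P=((P-b["t"])@b["R"]).reshape(384,512,3)
u0,v0=193.2,140.9; print("sock",atz(b,(u0,v0),.0442)); print("hub",atz(b,(93,114),.179))
np.set_printoptions(linewidth=200)
print("foot z (rows 104-126 step2, cols 136-160)\n",(P[104:128:2,136:162:2,2]*1e3).round(0).astype(int))
c=P[30:140,30:130].reshape(-1,3); k=c[(c[:,2]>.183)]; print("knob pts",len(k),k.min(0),k.max(0), "top",k[k[:,2]>k[:,2].max()-.004].mean(0))
h=c[(abs(c[:,2]-.179)<.002)]; print("hub",len(h),h.mean(0),h.min(0),h.max(0))
hs=P[90:180,120:230].reshape(-1,3); hs=hs[abs(hs[:,2]-.0442)<.0015]
print(len(hs),cv2.minAreaRect((hs[:,:2]*1000).astype(np.float32)))
E
```

```text
sock [0.51035873 0.2337361  0.0442    ]
hub [0.52849119 0.30667962 0.179     ]
foot z (rows 104-126 step2, cols 136-160)
 [[122 115  44  44  45  43  46  45  43  44  44  43  43]
 [133 129 120 114  59  57  42  43  44  44  43  43  44]
 [134 131 125 120 113  60  58  55  44  44  44  43  43]
 [135 131 124 120 113  64  59  60  44  43  45  43  42]
 [133 127 123 116  65  65  63  58  57  43  44  43  44]
 [131 126 121 115  67  65  67  60  58  43  45  43  42]
 [130 124 118  75  68  64  64  60  60  44  45  45  45]
 [127 121 116  73  68  65  65  60  60  44  43  44  44]
 [125 119 114  65  66  65  64  59  58  43  43  43  45]
 [123 117  66  66  64  66  60  59  43  45  43  44  44]
 [121 115  66  65  59  60  57  45  44 455  43  43  42]
 [118  44  44  44  57  45  45  43  44  43  45  42  45]]
knob pts 900 [0.5615538  0.15266394 0.18307109] [0.57830826 0.33013973 0.45463495] top [0.56877639 0.15266394 0.45463495]
hub 604 [0.53016286 0.30746079 0.17923885] [0.51547876 0.29441947 0.17709566] [0.57673764 0.32172174 0.18099396]
1901 ((520.5078735351562, 272.07513427734375), (143.029541015625, 46.22761917114258), 74.76588439941406)
```

```bash

python3 - <<'E'
from h import *
b=ld('w5'); d=b["d"]
v,u=np.mgrid[30:140,30:130]
P=(np.linalg.inv(b["mtx"])@np.stack([u.ravel(),v.ravel(),np.ones(u.size)])*d[30:140,30:130].ravel()).T; P=((P-b["t"])@b["R"])
k=P[(P[:,2]>.186)&(P[:,2]<.23)]; print(len(k),np.percentile(k,[2,50,98],axis=0).round(4))
from scipy.optimize import least_squares
s=k[(k[:,2]<.212)]
f=least_squares(lambda c:np.hypot(s[:,0]-c[0],s[:,1]-c[1])-.0085,[.57,.325],loss="soft_l1",f_scale=.001); print("knob",f.x,f.cost)
h=P[abs(P[:,2]-.179)<.002]; h=h[np.hypot(h[:,0]-.529,h[:,1]-.3075)<.02]
print(cv2.minEnclosingCircle((h[:,:2]*1000).astype(np.float32)), np.percentile(h,[3,97],axis=0))
c=np.array([.529,.3075]); e=f.x-c; print(np.hypot(*e),np.degrees(np.arctan2(e[1],e[0])))
E
```

```text
826 [[0.5622 0.3154 0.1878]
 [0.57   0.3186 0.2132]
 [0.5778 0.3283 0.2213]]
knob [0.56990301 0.32437893] 2.8619708567267267e-05
((528.4915771484375, 307.4472961425781), 13.111095428466797) [[0.5172779  0.29578725 0.17762493]
 [0.53925175 0.31823498 0.18063523]]
0.044248777539072984 22.423860072219444
```

Emit:
carry_out --motion '[{"tx":0.35,"ty":-0.5,"tz":0.0,"turn":0.0},{"tx":0.7,"ty":-1.0,"tz":0.0,"turn":0.0},{"tx":0.7,"ty":-1.0,"tz":0.0,"turn":0.0}]' --gripper 1.0

```text
time_s: 5.23
position: [0.5417, 0.2224, 0.3114]
tcp_rot: [-0.002, 0.991, 0.132, 0.001]
force: [-0.9, 1.6, 0.2]
gripper_width: 0.0852
grip_force: 0.0
```

Emit:
carry_out --motion '[{"tx":0.35,"ty":-0.5,"tz":0.0,"turn":0.0},{"tx":0.7,"ty":-1.0,"tz":0.0,"turn":0.0},{"tx":0.7,"ty":-1.0,"tz":0.0,"turn":0.0},{"tx":0.7,"ty":-1.0,"tz":0.0,"turn":0.0}]' --gripper 1.0

```text
time_s: 5.57
position: [0.5739, 0.3141, 0.3104]
tcp_rot: [-0.002, 0.991, 0.133, -0.001]
force: [-0.7, 0.3, -1.0]
gripper_width: 0.0853
grip_force: 0.0
```

```bash
cat >> h.py <<'E'
def go(x,y,z):
    p=np.array(r.observe()["position"]); print("t",r.observe()["time_s"],"tcp",p.round(4)); print("units",(axes().T@(np.array([x,y,z])-p)/.08).round(3), "x-axis",axes()[:,0].round(3))
E
python3 -c "
from h import *
look('w6',['crank_knob']);go(.570,.3245,.184)"
```

```text
5.62 tcp [0.5742 0.3111 0.3105] x-axis [ 0.965  0.262 -0.002] campos [0.637 0.331 0.453] camz [-0.25 -0.07 -0.96]
crank_knob [245.3, 189.2] 0.88 z0: [0.515  0.3167 0.    ]
t 5.6667 tcp [0.5747 0.309  0.3106]
units [-0.005 -0.204  1.583] x-axis [ 0.966  0.259 -0.001]
```

Emit:
carry_out --motion '[{"tx":0.0,"ty":-0.2,"tz":0.3,"turn":0.0},{"tx":0.0,"ty":-0.2,"tz":0.6,"turn":0.0},{"tx":0.0,"ty":-0.2,"tz":0.9,"turn":0.0},{"tx":0.0,"ty":-0.2,"tz":0.9,"turn":0.0}]' --gripper 1.0

```text
time_s: 6.0
position: [0.5684, 0.3196, 0.2335]
tcp_rot: [0.003, 0.992, 0.129, -0.004]
force: [-0.7, -0.8, -1.0]
gripper_width: 0.0853
grip_force: 0.0
```

```bash
python3 -c "
from h import *
go(.570,.3245,.184)"
```

```text
t 6.0 tcp [0.5684 0.3196 0.2335]
units [ 0.041 -0.058  0.618] x-axis [ 0.967  0.256 -0.01 ]
```

Emit:
carry_out --motion '[{"tx":0.0,"ty":0.0,"tz":0.3,"turn":0.0},{"tx":0.0,"ty":0.0,"tz":0.58,"turn":0.0},{"tx":0.0,"ty":0.0,"tz":0.58,"turn":0.0},{"tx":0.0,"ty":0.0,"tz":0.58,"turn":0.0}]' --gripper 1.0

```text
time_s: 6.33
position: [0.5707, 0.3226, 0.1928]
tcp_rot: [0.001, 0.992, 0.13, -0.001]
force: [0.3, -0.5, -0.3]
gripper_width: 0.0856
grip_force: 0.0
```

```bash
python3 -c "
from h import *
go(.570,.3245,.184)"
```

```text
t 6.3333 tcp [0.5707 0.3226 0.1928]
units [-0.002 -0.025  0.11 ] x-axis [ 0.966  0.257 -0.002]
```

Close on the knob.

Emit:
carry_out --motion '[{"tx":0.0,"ty":0.0,"tz":0.08,"turn":0.0},{"tx":0.0,"ty":0.0,"tz":0.08,"turn":0.0},{"tx":0.0,"ty":0.0,"tz":0.08,"turn":0.0},{"tx":0.0,"ty":0.0,"tz":0.08,"turn":0.0},{"tx":0.0,"ty":0.0,"tz":0.08,"turn":0.0},{"tx":0.0,"ty":0.0,"tz":0.08,"turn":0.0}]' --gripper 0.0

```text
time_s: 6.83
position: [0.5708, 0.3252, 0.1874]
tcp_rot: [0.0, 0.991, 0.131, 0.001]
force: [-1.5, -0.3, 3.5]
gripper_width: 0.0157
grip_force: 58.4
```

```bash
cat > circ.py <<'E'
from h import *
import sys
# rows for next 8 steps of dth each, from measured TCP, axis c
c=np.array([.5285,.3075]); dth=float(sys.argv[1]); n=int(sys.argv[2]); R=.045
o=r.observe(); p=np.array(o["position"]); e=p[:2]-c; a0=np.arctan2(e[1],e[0]); print("t",o["time_s"],"tcp",p.round(4),"rad",np.hypot(*e).round(4),"ang",a0.round(3),"F",np.round(o["force"],1),"w",np.round(o["gripper_width"],4),"gf",o["grip_force"])
Rt=axes()
for i in range(1,n+1):
    a=a0-dth*i; q=np.r_[c+R*np.array([np.cos(a),np.sin(a)]),p[2]-.0025*dth*i]; print((Rt.T@(q-p)/.08).round(2))
E
python3 circ.py 0.28 8
```

```text
t 6.8333 tcp [0.5708 0.3252 0.1874] rad 0.0459 ang 0.396 F [-1.5 -0.3  3.5] w 0.0157 gf 58.423565262928605
[-0.01  0.16  0.01]
[-0.06  0.31  0.02]
[-0.14  0.44  0.03]
[-0.26  0.55  0.04]
[-0.4   0.61  0.04]
[-0.55  0.64  0.05]
[-0.71  0.62  0.06]
[-0.86  0.56  0.07]
```

Emit:
carry_out --motion '[{"tx":-0.01,"ty":0.16,"tz":0.01,"turn":0.0},{"tx":-0.06,"ty":0.31,"tz":0.02,"turn":0.0},{"tx":-0.14,"ty":0.44,"tz":0.03,"turn":0.0},{"tx":-0.26,"ty":0.55,"tz":0.04,"turn":0.0},{"tx":-0.4,"ty":0.61,"tz":0.04,"turn":0.0},{"tx":-0.55,"ty":0.64,"tz":0.05,"turn":0.0},{"tx":-0.71,"ty":0.62,"tz":0.06,"turn":0.0},{"tx":-0.86,"ty":0.56,"tz":0.07,"turn":0.0}]' --gripper 0.0

```text
time_s: 7.5
position: [0.5172, 0.2638, 0.1819]
tcp_rot: [-0.001, 0.992, 0.13, 0.003]
force: [4.5, 3.1, -0.5]
gripper_width: 0.0154
grip_force: 59.0
```

```bash
python3 circ.py 0.28 1; python3 - <<'E'
from h import *
c=np.array([.5285,.3075]); Rt=axes(); Rt=np.array([[.966,.26,0],[.26,-.966,0],[0,0,-1]])
for k in range(1,5):
    a=.396-2.24*k; q=lambda a:np.r_[c+.045*np.array([np.cos(a),np.sin(a)]),0]
    print(k,[(Rt@(q(a-.28*i)-q(a))/.08)[:2].round(2).tolist() for i in range(1,9)])
E
```

```text
t 7.5 tcp [0.5172 0.2638 0.1819] rad 0.0452 ang -1.823 F [ 4.5  3.1 -0.5] w 0.0154 gf 58.96036151214503
[-0.12 -0.1   0.01]
1 [[-0.12, -0.1], [-0.21, -0.23], [-0.26, -0.37], [-0.27, -0.53], [-0.24, -0.68], [-0.16, -0.82], [-0.05, -0.93], [0.09, -1.01]]
2 [[0.15, -0.04], [0.31, -0.03], [0.46, 0.03], [0.59, 0.12], [0.68, 0.24], [0.75, 0.38], [0.76, 0.54], [0.74, 0.69]]
3 [[-0.07, 0.14], [-0.17, 0.26], [-0.3, 0.34], [-0.45, 0.39], [-0.61, 0.39], [-0.76, 0.35], [-0.9, 0.26], [-1.0, 0.15]]
4 [[-0.07, -0.14], [-0.1, -0.3], [-0.08, -0.45], [-0.02, -0.6], [0.07, -0.72], [0.2, -0.81], [0.35, -0.87], [0.51, -0.88]]
```

Emit:
carry_out --motion '[{"tx":-0.12,"ty":-0.1,"tz":0.01,"turn":0.0},{"tx":-0.21,"ty":-0.23,"tz":0.02,"turn":0.0},{"tx":-0.26,"ty":-0.37,"tz":0.03,"turn":0.0},{"tx":-0.27,"ty":-0.53,"tz":0.04,"turn":0.0},{"tx":-0.24,"ty":-0.68,"tz":0.04,"turn":0.0},{"tx":-0.16,"ty":-0.82,"tz":0.05,"turn":0.0},{"tx":-0.05,"ty":-0.93,"tz":0.06,"turn":0.0},{"tx":0.09,"ty":-1.0,"tz":0.07,"turn":0.0}]' --gripper 0.0

```text
time_s: 8.17
position: [0.5012, 0.3428, 0.1761]
tcp_rot: [0.002, 0.991, 0.131, -0.001]
force: [-0.3, -4.9, 9.4]
gripper_width: 0.015
grip_force: 60.2
```

```bash
python3 circ.py 0.28 1
```

```text
t 8.1667 tcp [0.5012 0.3428 0.1761] rad 0.0446 ang 2.229 F [-0.3 -4.9  9.4] w 0.015 gf 60.18130002077669
[ 0.15 -0.04  0.01]
```

Emit:
carry_out --motion '[{"tx":0.15,"ty":-0.04,"tz":0.01,"turn":0.0},{"tx":0.31,"ty":-0.03,"tz":0.02,"turn":0.0},{"tx":0.46,"ty":0.03,"tz":0.03,"turn":0.0},{"tx":0.59,"ty":0.12,"tz":0.04,"turn":0.0}]' --gripper 0.0

```text
time_s: 8.5
position: [0.5467, 0.3491, 0.1735]
tcp_rot: [-0.0, 0.991, 0.133, -0.003]
force: [-4.7, -0.5, 10.5]
gripper_width: 0.0152
grip_force: 60.3
```

```bash
python3 circ.py 0.28 1; python3 -c "
from h import *
look('w7',['foot','crank_axis']); look('s7',['foot'],'scene')"
```

```text
t 8.5 tcp [0.5467 0.3491 0.1735] rad 0.0454 ang 1.159 F [-4.7 -0.5 10.5] w 0.0152 gf 60.289232722716406
[0.1  0.12 0.01]
8.55 tcp [0.5501 0.3474 0.1734] x-axis [ 0.966  0.259 -0.002] campos [0.61  0.367 0.316] camz [-0.26 -0.07 -0.96]
foot [289.5, 206.5] 0.54 z0: [0.5171 0.2981 0.    ]
8.7 tcp [0.55   0.3474 0.1734] x-axis [0.966 0.26  0.001] campos [1.337 0.195 0.77 ] camz [-0.78 -0.23 -0.58]
foot [382.5, 254.7] 0.56 z0: [ 0.4753  0.3146 -0.    ]
```

```bash
python3 - <<'E'
from h import *
np.set_printoptions(linewidth=220)
b=ld('w7'); d=b["d"]; v,u=np.mgrid[0:384,0:512]
P=(np.linalg.inv(b["mtx"])@np.stack([u.ravel(),v.ravel(),np.ones(u.size)])*d.ravel()).T; P=((P-b["t"])@b["R"]).reshape(384,512,3)
m=(np.hypot(P[...,0]-.5285,P[...,1]-.3075)<.02)&(P[...,2]<.09)&(d>0)
ys,xs=np.nonzero(m); print(m.sum())
if m.sum(): 
    print(xs.min(),xs.max(),ys.min(),ys.max())
    print((P[ys.min():ys.max()+1:2,xs.min():xs.max()+1:2,2]*1e3).round(0).astype(int))
E
```

```text
480
274 308 186 213
[[ 14  13  21  31  40  44  45  46  45  45  45  44  44  36  28  20  11  12]
 [ 11  19  29  37  44  44  42  43  44  42  44  45  43  45  41  32  25  16]
 [ 15  25  35  42  43  44  43  42  43  43  44  43  43  44  43  44  39  30]
 [103  32  40  45  44  43  44  44  44  44  44  44  45  42  44  44  43  44]
 [111  36  44  44  44  44  44  44  44  44  44  44  44  43  44  44  44  45]
 [118  43  44  43  44  44  46  48  49  47  45  44  44  45  45  44  44  44]
 [123  44  43  44  48  50  51  50  50  50  48  49  43  44  44  44  45  44]
 [129 316 115  49  51  50  51  52  52  53  50  49  50  45  43  43  44  44]
 [134 129 120 118 116  54  56  55  56  57  56  55  50  50  45  44  45  44]
 [135 134 127 124 122 119 114  56  56  56  56  57  56  51  49  46  44  44]
 [135 135 131 129 127 124 121 119 115  55  55  56  56  56  50  44  44  44]
 [135 135 135 133 131 128 126 124 122 117 115  56  56  56  49  43  44  44]
 [136 135 136 136 134 133 131 129 127 124 121 119 115  56  49  44  43  44]
 [136 135 135 135 135 136 135 133 132 129 127 123 122 117 116  44  45  44]]
```

```bash
python3 circ.py 0.26 5
```

```text
t 8.75 tcp [0.5499 0.3475 0.1734] rad 0.0454 ang 1.079 F [ 1.7 -1.5  6.3] w 0.0154 gf 59.87041866173968
[0.09 0.12 0.01]
[0.15 0.25 0.02]
[0.17 0.39 0.02]
[0.16 0.54 0.03]
[0.11 0.67 0.04]
```

Emit:
carry_out --motion '[{"tx":0.09,"ty":0.12,"tz":0.01,"turn":0.0},{"tx":0.15,"ty":0.25,"tz":0.02,"turn":0.0},{"tx":0.17,"ty":0.39,"tz":0.02,"turn":0.0},{"tx":0.16,"ty":0.54,"tz":0.03,"turn":0.0},{"tx":0.11,"ty":0.67,"tz":0.03,"turn":0.0},{"tx":0.11,"ty":0.67,"tz":0.03,"turn":0.0},{"tx":0.11,"ty":0.67,"tz":0.03,"turn":0.0}]' --gripper 0.0

```text
time_s: 9.33
position: [0.5732, 0.2976, 0.1704]
tcp_rot: [-0.0, 0.991, 0.131, 0.001]
force: [5.0, 0.3, 2.8]
gripper_width: 0.0151
grip_force: 59.5
```

```bash
python3 circ.py 0.26 1
```

```text
t 9.3333 tcp [0.5732 0.2976 0.1704] rad 0.0458 ang -0.218 F [5.  0.3 2.8] w 0.0151 gf 59.49457616661675
[-0.09  0.12  0.01]
```

Emit:
carry_out --motion '[{"tx":0.0,"ty":0.0,"tz":0.0,"turn":0.0},{"tx":0.0,"ty":0.0,"tz":0.0,"turn":0.0},{"tx":0.0,"ty":0.0,"tz":0.0,"turn":0.0},{"tx":0.0,"ty":0.0,"tz":0.0,"turn":0.0},{"tx":0.0,"ty":0.0,"tz":-0.3,"turn":0.0},{"tx":0.0,"ty":0.0,"tz":-0.7,"turn":0.0},{"tx":0.0,"ty":0.0,"tz":-1.0,"turn":0.0}]' --gripper 1.0

```text
time_s: 9.92
position: [0.571, 0.297, 0.2503]
tcp_rot: [0.0, 0.991, 0.131, -0.001]
force: [1.2, 0.5, 1.2]
gripper_width: 0.0853
grip_force: 0.0
```

Emit:
carry_out --motion '[{"tx":0.0,"ty":0.3,"tz":-0.3,"turn":0.0},{"tx":-0.2,"ty":0.6,"tz":-0.6,"turn":0.0},{"tx":-0.46,"ty":0.97,"tz":-0.6,"turn":0.0},{"tx":-0.46,"ty":0.97,"tz":-0.6,"turn":0.0}]' --gripper 1.0

```text
time_s: 10.25
position: [0.5566, 0.2044, 0.2981]
tcp_rot: [0.004, 0.992, 0.127, -0.001]
force: [-0.2, -2.1, -0.6]
gripper_width: 0.0853
grip_force: 0.0
```

Emit:
carry_out --motion '[{"tx":-0.23,"ty":0.5,"tz":0.0,"turn":0.0},{"tx":-0.46,"ty":0.97,"tz":0.0,"turn":0.0},{"tx":-0.46,"ty":0.97,"tz":0.0,"turn":0.0}]' --gripper 1.0

```text
time_s: 10.5
position: [0.5404, 0.1172, 0.2959]
tcp_rot: [0.004, 0.992, 0.125, -0.003]
force: [0.6, -2.5, -0.4]
gripper_width: 0.0856
grip_force: 0.0
```

```bash
python3 -c "
from h import *
look('w8',['socket','foot','crank_knob']);go(.466,-.295,.3)"
```

```text
10.55 tcp [0.5406 0.1204 0.2961] x-axis [ 0.968  0.25  -0.005] campos [0.604 0.135 0.438] camz [-0.26 -0.07 -0.96]
socket [172.2, 43.2] 0.86 z0: [0.6707 0.2716 0.    ]
socket [167.6, 162.0] 0.81 z0: [0.4981 0.2495 0.    ]
foot [122.0, 138.7] 0.51 z0: [0.517  0.3249 0.    ]
foot [23.7, 266.2] 0.5 z0: [0.2491 0.4668 0.    ]
crank_knob [66.2, 99.7] 0.71 z0: [0.5545 0.4135 0.    ]
t 10.7 tcp [0.5407 0.1288 0.2973]
units [-2.281  4.871 -0.036] x-axis [ 0.965  0.261 -0.001]
```

Emit:
carry_out --motion '[{"tx":-0.23,"ty":0.5,"tz":0.0,"turn":0.0},{"tx":-0.46,"ty":0.97,"tz":0.0,"turn":0.0},{"tx":-0.46,"ty":0.97,"tz":0.0,"turn":0.0}]' --gripper 1.0

```text
time_s: 10.95
position: [0.5253, 0.0359, 0.2968]
tcp_rot: [0.003, 0.992, 0.127, -0.002]
force: [-0.5, -2.5, -0.6]
gripper_width: 0.0851
grip_force: 0.0
```

Emit:
carry_out --motion '[{"tx":-0.23,"ty":0.5,"tz":0.0,"turn":0.0},{"tx":-0.46,"ty":0.97,"tz":0.0,"turn":0.0},{"tx":-0.46,"ty":0.97,"tz":0.0,"turn":0.0}]' --gripper 1.0

```text
time_s: 11.2
position: [0.5095, -0.0492, 0.2969]
tcp_rot: [0.002, 0.992, 0.126, -0.002]
force: [-1.1, -2.5, 0.1]
gripper_width: 0.0859
grip_force: 0.0
```

Emit:
carry_out --motion '[{"tx":-0.23,"ty":0.5,"tz":0.0,"turn":0.1},{"tx":-0.46,"ty":0.97,"tz":0.0,"turn":0.2},{"tx":-0.46,"ty":0.97,"tz":0.0,"turn":0.35},{"tx":-0.46,"ty":0.97,"tz":0.0,"turn":0.35}]' --gripper 1.0

```text
time_s: 11.53
position: [0.4949, -0.128, 0.2971]
tcp_rot: [0.0, 0.998, -0.057, -0.001]
force: [-0.1, -0.3, 0.3]
gripper_width: 0.0855
grip_force: 0.0
```

```bash
cat >> h.py <<'E'
def cloud(z):
    v,u=np.mgrid[0:384,0:512]; P=(np.linalg.inv(z["mtx"])@np.stack([u.ravel(),v.ravel(),np.ones(u.size)])*z["d"].ravel()).T
    return ((P-z["t"])@z["R"]).reshape(384,512,3)
E
python3 - <<'E'
from h import *
P=cloud(ld('w8')); q=P.reshape(-1,3); rr=np.hypot(q[:,0]-.5285,q[:,1]-.3075)
for lo,hi in ((.045,.075),(.15,.2)):
    s=q[(rr<.013)&(q[:,2]>lo)&(q[:,2]<hi)]; print(len(s),np.histogram(s[:,2]*1e3,bins=np.arange(lo*1e3,hi*1e3+1,2))[0])
look('w9',['tongs','tongs_jaws']);go(.466,-.295,.2)
z=ld('w9'); Q=cloud(z); q=Q.reshape(-1,3); m=(q[:,2]>.008)&(q[:,2]<.032)&(q[:,0]>.36)&(q[:,0]<.6)&(abs(q[:,1]+.295)<.06)
s=q[m]; print(len(s))
for x0 in np.arange(.37,.6,.015):
    t=s[abs(s[:,0]-x0)<.004]
    if len(t): print(round(x0,3),len(t),np.sort(t[:,1])[[0,len(t)//2,-1]].round(4),t[:,2].max().round(4))
E
```

```text
243 [ 0  9 32  8 33 91 14 10  6  7  7  8  5  6  7]
645 [ 20  17  17  33  29 204 322   3   0   0   0   0   0   0   0   0   0   0
   0   0   0   0   0   0   0]
11.58 tcp [ 0.4955 -0.1256  0.2973] x-axis [ 0.994 -0.108 -0.001] campos [ 0.56  -0.135  0.439] camz [-0.26  0.03 -0.96]
tongs [358.6, 163.5] 0.65 z0: [ 0.4662 -0.2942  0.    ]
tongs [10.9, 183.1] 0.41 z0: [ 0.4987  0.2767 -0.    ]
tongs_jaws [9.9, 181.5] 0.59 z0: [0.5015 0.2774 0.    ]
t 11.6833 tcp [ 0.4959 -0.1237  0.2975]
units [-0.158  2.17   1.216] x-axis [ 0.995 -0.1   -0.   ]
1478
0.385 39 [-0.3012 -0.2859 -0.2674] 0.0238
0.4 110 [-0.3058 -0.2831 -0.2667] 0.0233
0.415 47 [-0.3093 -0.3055 -0.2662] 0.0214
0.43 45 [-0.3123 -0.3088 -0.2655] 0.0214
0.445 70 [-0.3186 -0.3125 -0.2621] 0.0274
0.46 76 [-0.3216 -0.3161 -0.2615] 0.0275
0.475 72 [-0.3252 -0.3191 -0.2609] 0.0268
0.49 52 [-0.3259 -0.3218 -0.2633] 0.0225
0.505 50 [-0.3272 -0.3242 -0.2632] 0.0209
0.52 51 [-0.3283 -0.2695 -0.2652] 0.021
0.535 67 [-0.3315 -0.3265 -0.2666] 0.0223
0.55 60 [-0.3345 -0.3301 -0.2663] 0.0223
0.565 55 [-0.3367 -0.2685 -0.2654] 0.0215
```

View pics/w9.png

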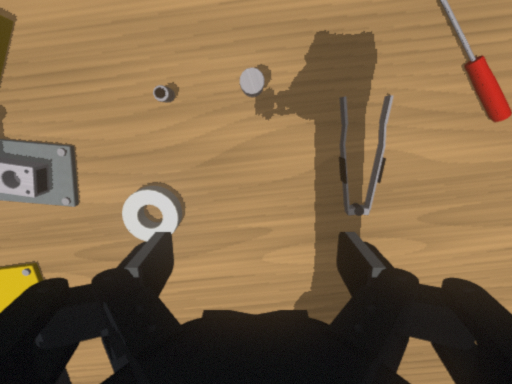

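The picture shows the tongs at about (358,160), jaws up the image, with grips at (343,170) and (381,170). The plug is at (163,93), the sleeve at (252,80), and the space around the tongs is clear. The hub has dropped 17 mm and the foot rests on the housing.

Emit:
carry_out --motion '[{"tx":-0.05,"ty":0.35,"tz":0.2,"turn":0.0},{"tx":-0.06,"ty":0.7,"tz":0.4,"turn":0.0},{"tx":-0.06,"ty":1.0,"tz":0.6,"turn":0.0},{"tx":-0.06,"ty":1.0,"tz":0.6,"turn":0.0}]' --gripper 1.0

```text
time_s: 12.02
position: [0.479, -0.2088, 0.2458]
tcp_rot: [0.0, 0.999, -0.054, -0.003]
force: [-1.6, -0.8, -0.9]
gripper_width: 0.0858
grip_force: 0.0
```

Emit:
carry_out --motion '[{"tx":-0.06,"ty":0.5,"tz":0.3,"turn":0.0},{"tx":-0.1,"ty":1.0,"tz":0.7,"turn":0.0},{"tx":-0.1,"ty":1.0,"tz":1.0,"turn":0.0},{"tx":-0.1,"ty":1.0,"tz":1.0,"turn":0.0},{"tx":-0.1,"ty":1.0,"tz":1.0,"turn":0.0}]' --gripper 1.0

```text
time_s: 12.43
position: [0.4651, -0.2815, 0.1677]
tcp_rot: [-0.002, 0.999, -0.051, -0.002]
force: [0.7, -0.3, 0.3]
gripper_width: 0.0854
grip_force: 0.0
```

```bash
python3 - <<'E'
from h import *
look('w10',['tongs','tongs_jaws'])
q=cloud(ld('w10')).reshape(-1,3); s=q[(q[:,2]>.012)&(q[:,2]<.032)&(q[:,0]>.36)&(q[:,0]<.6)&(abs(q[:,1]+.295)<.06)]
g=s[s[:,2]>.0245]; print("grips",len(g),np.percentile(g,[3,50,97],axis=0).round(4))
for x0 in np.arange(.415,.59,.02):
    t=s[abs(s[:,0]-x0)<.004]
    if len(t): print(round(x0,3),len(t),np.sort(t[:,1])[[0,-1]].round(4),t[:,2].max().round(4))
go(.464,-.292,.1)
E
```

```text
12.48 tcp [ 0.4672 -0.2811  0.1698] x-axis [ 0.995 -0.1   -0.   ] campos [ 0.53  -0.288  0.31 ] camz [-0.26  0.03 -0.96]
grips 198 [[ 0.44   -0.3241  0.0247]
 [ 0.4607 -0.3149  0.0258]
 [ 0.4798 -0.2621  0.027 ]]
0.415 45 [-0.3091 -0.2668] 0.022
0.435 51 [-0.3164 -0.2658] 0.0266
0.455 100 [-0.3212 -0.2625] 0.027
0.475 101 [-0.3253 -0.2618] 0.0276
0.495 57 [-0.3267 -0.2637] 0.021
0.515 54 [-0.3279 -0.2658] 0.0203
0.535 76 [-0.3313 -0.2671] 0.0214
0.555 81 [-0.3364 -0.2665] 0.0215
0.575 7 [-0.2698 -0.2664] 0.0213
t 12.5833 tcp [ 0.4688 -0.2813  0.1718]
units [-0.051  0.138  0.898] x-axis [ 0.995 -0.099  0.004]
```

Emit:
carry_out --motion '[{"tx":-0.08,"ty":0.14,"tz":0.3,"turn":0.0},{"tx":-0.08,"ty":0.14,"tz":0.7,"turn":0.0},{"tx":-0.08,"ty":0.14,"tz":1.0,"turn":0.0},{"tx":-0.08,"ty":0.14,"tz":1.0,"turn":0.0},{"tx":-0.08,"ty":0.14,"tz":1.0,"turn":0.0},{"tx":-0.08,"ty":0.14,"tz":1.0,"turn":0.0}]' --gripper 1.0

```text
time_s: 13.08
position: [0.461, -0.2937, 0.0923]
tcp_rot: [0.001, 0.999, -0.051, 0.002]
force: [0.7, -0.8, 1.4]
gripper_width: 0.0855
grip_force: 0.0
```

```bash
python3 -c "
from h import *
go(.4615,-.2923,.002)"
```

```text
t 13.0833 tcp [ 0.461  -0.2937  0.0923]
units [-1.000e-03 -2.000e-02  1.128e+00] x-axis [ 0.995 -0.101  0.004]
```

Emit:
carry_out --motion '[{"tx":0.0,"ty":-0.02,"tz":0.3,"turn":-0.01},{"tx":0.0,"ty":-0.02,"tz":0.7,"turn":-0.01},{"tx":0.0,"ty":-0.02,"tz":0.98,"turn":-0.01},{"tx":0.0,"ty":-0.02,"tz":0.98,"turn":-0.01},{"tx":0.0,"ty":-0.02,"tz":0.98,"turn":-0.01}]' --gripper 1.0

```text
time_s: 13.5
position: [0.4597, -0.2924, 0.0125]
tcp_rot: [0.0, 0.999, -0.046, 0.001]
force: [-0.0, -0.3, 0.4]
gripper_width: 0.0857
grip_force: 0.0
```

```bash
python3 -c "
from h import *
go(.4615,-.2923,.002)
look('w11',['tongs_jaws'])
q=cloud(ld('w11')).reshape(-1,3); s=q[(q[:,2]>.012)&(q[:,2]<.026)&(q[:,0]>.48)&(q[:,0]<.6)&(abs(q[:,1]+.295)<.06)]
for x0 in np.arange(.495,.59,.02):
    t=s[abs(s[:,0]-x0)<.004]
    if len(t): print(round(x0,3),len(t),np.sort(t[:,1])[[0,-1]].round(4),t[:,2].max().round(4))
"
```

```text
t 13.5 tcp [ 0.4597 -0.2924  0.0125]
units [ 0.022 -0.003  0.131] x-axis [ 0.996 -0.092  0.001]
13.55 tcp [ 0.4608 -0.293   0.0135] x-axis [ 0.996 -0.093  0.004] campos [ 0.524 -0.298  0.155] camz [-0.26  0.02 -0.97]
0.495 284 [-0.3273 -0.2637] 0.0216
0.515 304 [-0.3284 -0.265 ] 0.0208
0.535 422 [-0.332  -0.2671] 0.0222
0.555 484 [-0.3362 -0.2663] 0.0217
0.575 46 [-0.27   -0.2659] 0.0209
```

Emit:
carry_out --motion '[{"tx":0.01,"ty":0.0,"tz":0.13,"turn":0.0},{"tx":0.01,"ty":0.0,"tz":0.13,"turn":0.0},{"tx":0.01,"ty":0.0,"tz":0.13,"turn":0.0}]' --gripper 1.0

```text
time_s: 13.85
position: [0.4596, -0.2926, 0.0013]
tcp_rot: [0.0, 0.999, -0.047, 0.0]
force: [-1.0, -0.5, -0.3]
gripper_width: 0.0853
grip_force: 0.0
```

Emit:
carry_out --motion '[{"tx":0.0,"ty":0.0,"tz":0.0,"turn":0.0},{"tx":0.0,"ty":0.0,"tz":0.0,"turn":0.0},{"tx":0.0,"ty":0.0,"tz":0.0,"turn":0.0},{"tx":0.0,"ty":0.0,"tz":0.0,"turn":0.0},{"tx":0.0,"ty":0.0,"tz":0.0,"turn":0.0},{"tx":0.0,"ty":0.0,"tz":0.0,"turn":0.0}]' --gripper 0.61

```text
time_s: 14.35
position: [0.461, -0.2931, 0.0028]
tcp_rot: [0.001, 0.999, -0.046, 0.001]
force: [-0.7, 1.1, 8.4]
gripper_width: 0.0524
grip_force: 11.0
```

```bash
python3 -c "
from h import *
o=r.observe();print(o['position'],o['gripper_width'],o['grip_force'],o['force'])
look('w12',['tongs_jaws'])
q=cloud(ld('w12')).reshape(-1,3); s=q[(q[:,2]>.012)&(q[:,2]<.032)&(q[:,0]>.48)&(q[:,0]<.6)&(abs(q[:,1]+.295)<.06)]
for x0 in np.arange(.495,.59,.02):
    t=s[abs(s[:,0]-x0)<.004]
    if len(t): y=np.sort(t[:,1]); g=np.argmax(np.diff(y)); print(round(x0,3),len(t),y[[0,g,g+1,-1]].round(4),t[:,2].max().round(4))
"
```

```text
[ 0.46100494 -0.29306766  0.00275818] 0.052423314359338585 11.033778242999688 [-0.74978311  1.14156228  8.40916791]
14.4 tcp [ 0.461  -0.2931  0.0028] x-axis [ 0.996 -0.093  0.003] campos [ 0.525 -0.299  0.145] camz [-0.26  0.02 -0.97]
0.495 308 [-0.3219 -0.3175 -0.274  -0.2706] 0.0212
0.515 310 [-0.3215 -0.3182 -0.2774 -0.273 ] 0.0204
0.535 443 [-0.3232 -0.318  -0.2809 -0.2765] 0.0217
0.555 514 [-0.3265 -0.3213 -0.2812 -0.277 ] 0.0222
0.575 60 [-0.2816 -0.2785 -0.2782 -0.2773] 0.0214
```

Emit:
carry_out --motion '[{"tx":0.0,"ty":0.0,"tz":-0.3,"turn":0.0},{"tx":0.0,"ty":0.0,"tz":-0.6,"turn":0.0},{"tx":0.0,"ty":0.0,"tz":-1.0,"turn":0.0},{"tx":0.0,"ty":0.0,"tz":-1.0,"turn":0.0},{"tx":0.0,"ty":0.0,"tz":-1.0,"turn":0.0}]' --gripper 0.61

```text
time_s: 14.87
position: [0.4611, -0.2934, 0.083]
tcp_rot: [0.001, 0.999, -0.047, 0.002]
force: [-0.2, -0.2, -1.4]
gripper_width: 0.0524
grip_force: 8.3
```

```bash
python3 - <<'E'
from h import *
from scipy.optimize import least_squares
for f in ('w3','w9','w4'):
    q=cloud(ld(f)).reshape(-1,3); s=q[(np.hypot(q[:,0]-.604,q[:,1]+.006)<.025)&(q[:,2]>.005)&(q[:,2]<.045)]
    if len(s)<10: print(f,len(s)); continue
    b=s[s[:,2]<.033]; k=least_squares(lambda c:np.hypot(b[:,0]-c[0],b[:,1]-c[1])-.011,[.604,-.006],loss="soft_l1",f_scale=.001)
    t=s[s[:,2]>.033]; print(f,len(s),k.x.round(4),"top",t.mean(0).round(4),s[:,2].max().round(4))
look('w13',['plug','tongs_jaws'])
o=r.observe();print(o['gripper_width'],o['grip_force'],o['force'])
p=np.array(o["position"]); R=axes(); q=(cloud(ld('w13'))-p)@R; s=q.reshape(-1,3)
s=s[(s[:,0]>.03)&(s[:,0]<.13)&(abs(s[:,1])<.05)&(abs(s[:,2])<.03)]
for x0 in np.arange(.04,.12,.01):
    t=s[abs(s[:,0]-x0)<.003]; 
    if len(t)>3: y=np.sort(t[:,1]); g=np.argmax(np.diff(y)); print(x0.round(3),len(t),(y[[0,g,g+1,-1]]*1e3).round(1),"z",(np.percentile(t[:,2],[2,50])*1e3).round(1))
E
```

```text
w3 203 [ 0.6053 -0.007 ] top [ 0.6049 -0.0072  0.0368] 0.0417
w9 283 [ 0.6052 -0.0067] top [ 0.6049 -0.008   0.0367] 0.0423
w4 215 [ 0.6047 -0.0074] top [ 0.6045 -0.0068  0.0368] 0.0413
14.92 tcp [ 0.4594 -0.2926  0.0813] x-axis [ 0.996 -0.093  0.001] campos [ 0.525 -0.299  0.226] camz [-0.26  0.02 -0.97]
0.05213305450849243 8.346175875049084 [-0.32763715 -0.01196291 -1.27478544]
0.04 329 [-24.4 -20.9  22.9  26.3] z [-21.9 -19.8]
0.05 291 [-24.  -20.2  22.1  25.5] z [-21.1 -19.4]
0.06 321 [-22.6 -19.1  21.   24.5] z [-21.3 -19.6]
0.07 334 [-21.8 -17.9  19.9  23.6] z [-21.3 -19.7]
0.08 431 [-22.1 -17.7  19.7  24. ] z [-22.7 -21. ]
0.09 468 [-23.  -18.5  20.3  24.7] z [-22.9 -21. ]
0.1 498 [-23.6 -19.   21.   25.5] z [-22.9 -21.2]
0.11 525 [-24.3 -19.8  21.7  26.2] z [-23.1 -21.3]
```

View pics/w13.png

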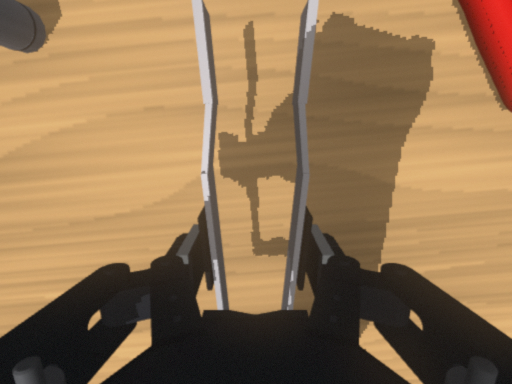

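The tongs are held level and centred, with the jaws running up the image between about (200,0) and (312,0) and nothing between them.

Emit:
carry_out --motion '[{"tx":0.0,"ty":-0.2,"tz":-0.2,"turn":0.0},{"tx":0.04,"ty":-0.5,"tz":-0.4,"turn":0.0},{"tx":0.08,"ty":-0.93,"tz":-0.5,"turn":0.0},{"tx":0.08,"ty":-0.93,"tz":-0.5,"turn":0.0}]' --gripper 0.61

```text
time_s: 15.35
position: [0.4751, -0.2106, 0.1213]
tcp_rot: [-0.002, 0.999, -0.042, 0.001]
force: [0.5, 1.4, -0.9]
gripper_width: 0.0518
grip_force: 8.3
```

Emit:
carry_out --motion '[{"tx":0.03,"ty":-0.33,"tz":0.0,"turn":0.0},{"tx":0.06,"ty":-0.66,"tz":0.0,"turn":0.0},{"tx":0.08,"ty":-0.93,"tz":0.0,"turn":0.0},{"tx":0.08,"ty":-0.93,"tz":0.0,"turn":0.0}]' --gripper 0.61

```text
time_s: 15.68
position: [0.4857, -0.1385, 0.1193]
tcp_rot: [-0.002, 0.999, -0.042, -0.001]
force: [1.3, 0.6, -0.9]
gripper_width: 0.0523
grip_force: 8.3
```

Emit:
carry_out --motion '[{"tx":0.03,"ty":-0.33,"tz":0.0,"turn":0.0},{"tx":0.06,"ty":-0.66,"tz":0.0,"turn":0.0},{"tx":0.08,"ty":-0.93,"tz":0.0,"turn":0.0},{"tx":0.08,"ty":-0.93,"tz":0.0,"turn":0.0}]' --gripper 0.61

```text
time_s: 16.02
position: [0.4989, -0.0656, 0.1196]
tcp_rot: [-0.002, 0.999, -0.042, -0.001]
force: [0.0, 0.4, -1.4]
gripper_width: 0.0522
grip_force: 8.3
```

Emit:
carry_out --motion '[{"tx":0.03,"ty":-0.33,"tz":0.0,"turn":0.0},{"tx":0.06,"ty":-0.66,"tz":0.0,"turn":0.0},{"tx":0.08,"ty":-0.93,"tz":0.0,"turn":0.0},{"tx":0.08,"ty":-0.93,"tz":0.0,"turn":0.0},{"tx":0.08,"ty":-0.93,"tz":0.0,"turn":0.0}]' --gripper 0.61

```text
time_s: 16.43
position: [0.5116, 0.0029, 0.1196]
tcp_rot: [-0.0, 0.999, -0.045, -0.001]
force: [0.1, -0.3, -1.4]
gripper_width: 0.0524
grip_force: 8.3
```

```bash
cat > jw.py <<'E'
from h import *
import sys
f=sys.argv[1]; look(f,['plug']); o=r.observe(); print(o['gripper_width'],o['grip_force'],np.round(o['force'],1))
p=np.array(o["position"]); R=axes(); s=((cloud(ld(f))-p)@R).reshape(-1,3); s=s[(s[:,0]>.03)&(s[:,0]<.13)&(abs(s[:,1])<.05)]
j=s[abs(s[:,2]+.01)<.025]
for x0 in np.arange(.05,.12,.01):
    t=j[abs(j[:,0]-x0)<.003]
    if len(t)>3: y=np.sort(t[:,1]); g=np.argmax(np.diff(y)); print(x0.round(3),len(t),(y[[0,g,g+1,-1]]*1e3).round(1),"z",(np.percentile(t[:,2],[2,50])*1e3).round(1))
w=cloud(ld(f)).reshape(-1,3); k=((w-p)@R); m=(k[:,0]>.06)&(k[:,0]<.13)&(abs(k[:,1])<.0165)&(w[:,2]>.008); k=k[m]
if len(k): print("plug tool-frame",len(k),(np.percentile(k,[2,50,98],axis=0)*1e3).round(1).tolist(),"top z",np.percentile(w[m][:,2],[50,98]).round(4))
E
python3 jw.py w14; python3 -c "
from h import *
go(.5155,.0024,.01)"
```

```text
16.48 tcp [0.5115 0.0012 0.1196] x-axis [ 0.996 -0.092 -0.003] campos [ 0.577 -0.003  0.262] camz [-0.26  0.02 -0.96]
plug [261.1, 83.9] 0.66 z0: [ 0.6032 -0.0108  0.    ]
0.05177424254454291 8.347217026166618 [-0.   0.7 -2.3]
0.05 300 [-27.7 -24.   17.5  20.9] z [-17.1 -15.6]
0.06 324 [-26.8 -23.   16.3  20.1] z [-17.3 -15.5]
0.07 381 [-26.1 -21.8  15.2  19.6] z [-18.3 -16.2]
0.08 449 [-26.7 -22.3  15.5  20. ] z [-18.7 -17. ]
0.09 474 [-27.5 -23.   16.2  20.7] z [-18.7 -17. ]
0.1 511 [-28.1 -23.7  16.7  21.5] z [-18.8 -17.1]
0.11 240 [-28.5 -24.5  17.5  21.7] z [-18.7 -17. ]
plug tool-frame 2466 [[64.7, -10.2, -142.3], [64.7, -3.2, -142.3], [102.0, 16.4, 90.3]] top z [0.2618 0.2618]
t 16.5333 tcp [5.115e-01 2.000e-04 1.197e-01]
units [ 0.05  -0.034  1.371] x-axis [ 0.996 -0.094 -0.003]
```

```bash
sed -i 's/(w\[:,2\]>.008)/(w[:,2]>.008)\&(w[:,2]<p[2]+.03)\&(k[:,0]<.115)/' jw.py
python3 jw.py w15; python3 -c "
from h import *
go(.5155,.0024,.01)"
```

```text
16.58 tcp [ 5.117e-01 -3.000e-04  1.199e-01] x-axis [ 0.995 -0.095 -0.002] campos [ 0.577 -0.006  0.262] camz [-0.26  0.02 -0.96]
plug [253.5, 80.3] 0.79 z0: [ 0.6067 -0.0076  0.    ]
0.052177149104892476 8.349783149315044 [-0.1 -0.8 -0.6]
0.05 306 [-25.2 -21.8  19.8  23.4] z [-16.7 -15.2]
0.06 325 [-24.3 -20.6  18.7  22.4] z [-17.  -15.3]
0.07 394 [-23.7 -19.4  17.5  21.9] z [-18.  -15.9]
0.08 447 [-24.4 -19.9  17.9  22.7] z [-18.3 -16.5]
0.09 479 [-25.1 -20.6  18.6  23.1] z [-18.4 -16.5]
0.1 521 [-25.7 -21.3  19.3  23.7] z [-18.5 -16.6]
0.11 223 [-26.1 -22.   20.   24.4] z [-18.3 -16.3]
plug tool-frame 706 [[83.1, -12.3, 79.0], [92.3, -2.2, 85.6], [103.0, 7.1, 104.0]] top z [0.0344 0.0409]
t 16.6333 tcp [ 5.119e-01 -4.000e-04  1.201e-01]
units [ 0.044 -0.04   1.376] x-axis [ 0.995 -0.096 -0.002]
```

Emit:
carry_out --motion '[{"tx":0.04,"ty":-0.02,"tz":0.2,"turn":0.0},{"tx":0.04,"ty":-0.02,"tz":0.5,"turn":0.0},{"tx":0.04,"ty":-0.02,"tz":0.75,"turn":0.0},{"tx":0.04,"ty":-0.02,"tz":0.75,"turn":0.0},{"tx":0.04,"ty":-0.02,"tz":0.75,"turn":0.0},{"tx":0.04,"ty":-0.02,"tz":0.75,"turn":0.0}]' --gripper 0.61

```text
time_s: 17.13
position: [0.5165, 0.0021, 0.0616]
tcp_rot: [0.0, 0.999, -0.047, 0.001]
force: [0.4, 0.8, -1.1]
gripper_width: 0.0524
grip_force: 8.3
```

```bash
python3 jw.py w16
```

```text
17.18 tcp [0.5172 0.0024 0.0622] x-axis [ 0.996 -0.094  0.002] campos [ 0.581 -0.004  0.204] camz [-0.26  0.02 -0.97]
plug [257.8, 81.9] 0.76 z0: [ 0.604  -0.0081  0.    ]
0.051992730346298054 8.350191690260544 [ 0.8  0.3 -1.1]
0.05 305 [-24.2 -20.6  20.8  24.4] z [-16.5 -14.9]
0.06 328 [-23.2 -19.4  19.8  23.5] z [-16.7 -14.8]
0.07 394 [-22.5 -18.2  18.6  23. ] z [-17.7 -15.5]
0.08 451 [-23.1 -18.7  19.2  23.6] z [-17.8 -16.1]
0.09 482 [-23.8 -19.5  19.8  24.4] z [-17.8 -16.3]
0.1 513 [-24.7 -20.   20.5  25.1] z [-17.8 -16.2]
0.11 198 [-24.7 -20.8  21.2  25.6] z [-17.9 -15.8]
plug tool-frame 1267 [[77.8, -8.5, 21.6], [87.2, 1.0, 28.2], [97.7, 10.8, 45.7]] top z [0.0344 0.0411]
```

Emit:
carry_out --motion '[{"tx":-0.02,"ty":0.01,"tz":0.2,"turn":0.0},{"tx":-0.02,"ty":0.01,"tz":0.4,"turn":0.0},{"tx":-0.02,"ty":0.01,"tz":0.58,"turn":0.0},{"tx":-0.02,"ty":0.01,"tz":0.58,"turn":0.0},{"tx":-0.02,"ty":0.01,"tz":0.58,"turn":0.0},{"tx":-0.02,"ty":0.01,"tz":0.58,"turn":0.0}]' --gripper 0.61

```text
time_s: 17.73
position: [0.5151, 0.0022, 0.0156]
tcp_rot: [-0.0, 0.999, -0.047, 0.001]
force: [0.7, 0.4, -1.2]
gripper_width: 0.0522
grip_force: 8.4
```

```bash
python3 jw.py w17
```

```text
17.78 tcp [0.515  0.0022 0.0156] x-axis [ 0.996 -0.093  0.002] campos [ 0.579 -0.004  0.158] camz [-0.26  0.02 -0.97]
0.052158725261203666 8.38307324462221 [ 0.5  0.5 -1.4]
0.05 507 [-49.9 -31.3 -24.5  49.2] z [-16.   -4.9]
0.06 553 [-49.6 -29.7 -23.4  49.8] z [-14.1  -2.4]
0.07 554 [-49.5 -27.  -22.4  49.9] z [-12.9  -3.3]
0.08 1001 [-50.   23.5  27.9  49.9] z [-18.9  -9.6]
0.09 1432 [-49.9  24.2  28.5  49.5] z [-25.3 -18.1]
0.1 811 [-50.    8.9  13.9  49.8] z [-19.7  -7.6]
0.11 456 [-49.7 -28.8 -24.9  49.6] z [-7.2 13.7]
plug tool-frame 2545 [[80.3, -8.9, -25.3], [89.3, 0.7, -18.8], [100.3, 10.3, -0.9]] top z [0.0344 0.0409]
```

Plug centred between the jaws. Close.

Emit:
carry_out --motion '[{"tx":0.0,"ty":0.0,"tz":0.0,"turn":0.0},{"tx":0.0,"ty":0.0,"tz":0.0,"turn":0.0},{"tx":0.0,"ty":0.0,"tz":0.0,"turn":0.0},{"tx":0.0,"ty":0.0,"tz":0.0,"turn":0.0},{"tx":0.0,"ty":0.0,"tz":0.0,"turn":0.0},{"tx":0.0,"ty":0.0,"tz":0.0,"turn":0.0}]' --gripper 0.0

```text
time_s: 18.33
position: [0.5158, 0.0025, 0.0157]
tcp_rot: [-0.0, 0.999, -0.047, 0.001]
force: [0.4, 0.1, 6.4]
gripper_width: 0.0424
grip_force: 60.6
```

```bash
python3 jw.py w18
```

```text
18.38 tcp [0.5158 0.0025 0.0157] x-axis [ 0.996 -0.093  0.003] campos [ 0.58  -0.003  0.158] camz [-0.26  0.02 -0.97]
plug [256.6, 66.6] 0.74 z0: [ 0.6057 -0.0067  0.    ]
0.042406745314081215 60.592124462127686 [0.8 1.3 5.7]
0.05 352 [-48.8  17.8  23.1  49.2] z [-14.  -10.7]
0.06 371 [-49.8 -44.3 -39.6  48.5] z [-12.2  -8.5]
0.07 387 [-49.9 -19.3 -14.1  49.3] z [-10.7  -8.7]
0.08 783 [-49.6 -25.4 -19.4  49.2] z [-18.8  -8.6]
0.09 1151 [-50.  -28.1 -24.   49.1] z [-25.2 -19. ]
0.1 602 [-49.6  27.1  31.8  49.9] z [-19.4  -5.9]
0.11 260 [-49.2  -0.1   5.5  49.3] z [-4.7 -2.2]
plug tool-frame 4857 [[62.2, -13.9, -24.7], [87.9, 0.6, -11.4], [108.1, 14.9, 3.8]] top z [0.0273 0.0407]
```

Emit:
carry_out --motion '[{"tx":0.0,"ty":0.0,"tz":-0.1,"turn":0.0},{"tx":0.0,"ty":0.0,"tz":-0.3,"turn":0.0},{"tx":0.0,"ty":0.0,"tz":-0.6,"turn":0.0},{"tx":0.0,"ty":0.0,"tz":-0.9,"turn":0.0},{"tx":0.0,"ty":0.0,"tz":-1.0,"turn":0.0},{"tx":0.0,"ty":0.0,"tz":-1.0,"turn":0.0},{"tx":0.0,"ty":0.0,"tz":-1.0,"turn":0.0}]' --gripper 0.0

```text
time_s: 19.02
position: [0.5136, 0.0018, 0.0941]
tcp_rot: [0.0, 0.999, -0.047, -0.0]
force: [0.3, 0.4, -3.0]
gripper_width: 0.0422
grip_force: 61.1
```

```bash
python3 jw.py w19
```

```text
19.07 tcp [0.5128 0.0018 0.0932] x-axis [ 0.996 -0.093 -0.003] campos [ 0.578 -0.004  0.236] camz [-0.26  0.02 -0.97]
plug [258.0, 65.6] 0.98 z0: [ 0.6167 -0.0103  0.    ]
0.042418478953771876 61.06986165046692 [-0.4  0.1 -0.9]
0.05 269 [-18.1 -13.8  13.8  17.8] z [-15.6 -13.7]
0.06 270 [-16.2 -12.1  12.1  16.3] z [-14.  -12.2]
0.07 284 [-14.2 -10.2  10.6  14.8] z [-12.6 -10.7]
0.08 601 [-14.4   6.6  10.8  15.1] z [-20.  -10.2]
0.09 1126 [-14.4 -11.1 -10.7  15.3] z [-26.7 -20.8]
0.1 635 [-14.3 -10.4  -8.8  15.3] z [-26.  -18.9]
0.11 222 [-14.1 -10.4  11.4  15.6] z [-6.9 -5.3]
plug tool-frame 5002 [[62.2, -14.1, -26.5], [88.7, 0.6, -12.5], [109.3, 14.8, 5.2]] top z [0.1051 0.119 ]
```

View pics/w19.png

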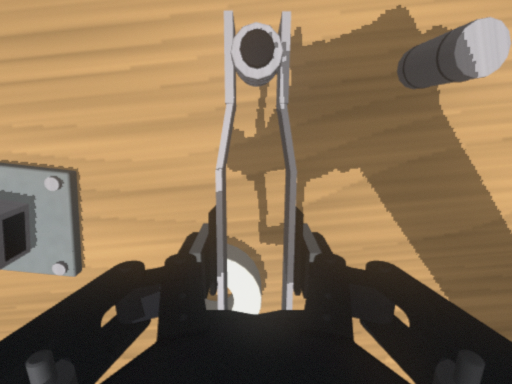

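The plug is between the jaws at (258,50) and lifted; the sleeve is untouched at (480,50). The tongs have pitched nose-down a little, so I'll check how upright the plug is.

```bash
cat > tilt.py <<'E'
from h import *
import sys
from scipy.optimize import least_squares
f=sys.argv[1]; n=int(sys.argv[2]) if len(sys.argv)>2 else 1
for i in range(n):
    look(f"{f}_{i}") if n>1 or len(sys.argv)>2 else 0
    g=f"{f}_{i}" if len(sys.argv)>2 else f
    o=r.observe(); p=np.array(o["position"]); R=axes(); k=((cloud(ld(g))-p)@R).reshape(-1,3)
    k=k[(k[:,0]>.075)&(k[:,0]<.108)&(abs(k[:,1]-.0006)<.0102)&(k[:,2]>-.035)&(k[:,2]<-.012)]
    # cylinder steel r=11 (z in top band) + top plane
    zt=np.median(k[k[:,2]>-.0235][:,2]); 
    b=k[(k[:,2]<-.0235)]; print("nose",len(b),b.mean(0).round(4),b[:,2].min().round(4), "spread",np.ptp(b,axis=0).round(4))
    t=k[(abs(k[:,2]+.0205)<.003)]
    for it in range(5):
        A=np.c_[t[:,:2],np.ones(len(t))]; c=np.linalg.lstsq(A,t[:,2],rcond=None)[0]; e=abs(A@c-t[:,2]); t=t[e<max(.0009,np.percentile(e,80)*1.0)] if it<3 else t
    print("ring",len(t),t.mean(0).round(4),"tilt deg x,y",np.degrees(c[:2]).round(1), "pts range",np.ptp(t,axis=0).round(4))
    b=b[b[:,2]<b[:,2].min()+.003]; A=np.c_[b[:,:2],np.ones(len(b))]; c=np.linalg.lstsq(A,b[:,2],rcond=None)[0]; print("nose plane deg",np.degrees(c[:2]).round(1),len(b))
E
python3 tilt.py w19; python3 tilt.py w20 2
```

```text
nose 1045 [ 0.0918  0.0004 -0.0255] -0.0276 spread [0.0137 0.0139 0.0039]
ring 936 [ 0.0912  0.0006 -0.0195] tilt deg x,y [0.3 0.4] pts range [0.0216 0.0201 0.0019]
nose plane deg [-0.4  0.2] 943
19.17 tcp [0.5125 0.0019 0.0927] x-axis [ 0.996 -0.093 -0.004] campos [ 0.578 -0.004  0.235] camz [-0.26  0.02 -0.96]
nose 866 [ 0.0908  0.0005 -0.0244] -0.026 spread [0.0137 0.0134 0.0025]
ring 886 [ 0.0899  0.0004 -0.0183] tilt deg x,y [-0.3 -0.1] pts range [0.0213 0.0204 0.0017]
nose plane deg [-0.1  0.2] 866
19.22 tcp [0.5126 0.002  0.0928] x-axis [ 0.996 -0.093 -0.004] campos [ 0.578 -0.004  0.235] camz [-0.26  0.02 -0.96]
nose 757 [ 0.0907  0.0004 -0.0243] -0.0263 spread [0.0132 0.013  0.0028]
ring 794 [ 0.0903  0.0005 -0.0182] tilt deg x,y [0.7 0.5] pts range [0.0214 0.0203 0.0018]
nose plane deg [0.2 0.1] 757
```

Emit:
carry_out --motion '[{"tx":-0.1,"ty":-0.2,"tz":-0.2,"turn":0.0},{"tx":-0.25,"ty":-0.5,"tz":-0.4,"turn":0.0},{"tx":-0.4,"ty":-0.8,"tz":-0.4,"turn":0.0},{"tx":-0.47,"ty":-0.96,"tz":-0.4,"turn":0.0},{"tx":-0.47,"ty":-0.96,"tz":-0.4,"turn":0.0}]' --gripper 0.0

```text
time_s: 19.63
position: [0.4819, 0.0867, 0.126]
tcp_rot: [-0.001, 0.999, -0.043, -0.001]
force: [-0.1, 0.2, -1.7]
gripper_width: 0.0423
grip_force: 61.3
```

Emit:
carry_out --motion '[{"tx":-0.15,"ty":-0.3,"tz":0.0,"turn":0.0},{"tx":-0.3,"ty":-0.6,"tz":0.0,"turn":0.0},{"tx":-0.45,"ty":-0.9,"tz":0.0,"turn":0.0},{"tx":-0.47,"ty":-0.96,"tz":0.0,"turn":0.0}]' --gripper 0.0

```text
time_s: 19.97
position: [0.4511, 0.1664, 0.1258]
tcp_rot: [-0.001, 0.999, -0.044, -0.001]
force: [-0.5, 0.8, -1.8]
gripper_width: 0.0426
grip_force: 61.3
```

Emit:
carry_out --motion '[{"tx":-0.15,"ty":-0.3,"tz":0.0,"turn":0.0},{"tx":-0.3,"ty":-0.6,"tz":0.0,"turn":0.0},{"tx":-0.4,"ty":-0.8,"tz":0.0,"turn":0.0},{"tx":-0.47,"ty":-0.96,"tz":0.0,"turn":0.0},{"tx":-0.47,"ty":-0.96,"tz":0.0,"turn":0.0},{"tx":-0.47,"ty":-0.96,"tz":0.0,"turn":0.0}]' --gripper 0.0

```text
time_s: 20.47
position: [0.4232, 0.2415, 0.1258]
tcp_rot: [0.0, 0.999, -0.046, -0.001]
force: [0.1, -0.3, -0.9]
gripper_width: 0.0422
grip_force: 61.3
```

```bash
python3 tilt.py w21 2; python3 -c "
from h import *
print('socket w8',atz(ld('w8'),(167.6,162),.0442), 'w4',atz(ld('w4'),(137.4,127.3),.0442),'w5',atz(ld('w5'),(193.4,140.1),.0442),'w3',atz(ld('w3'),(68.7,113.8),.0442))
for n in ('socket','plug'):
  for x in viewer.pinpoint('wrist',n): print(n,x['uv'],x['score'],atz(ld('w21_1'),x['uv'],.0442))
go(.4203,.2426,.11)"
```

```text
20.52 tcp [0.4237 0.2404 0.1257] x-axis [ 0.996 -0.094 -0.001] campos [0.488 0.236 0.268] camz [-0.26  0.02 -0.96]
nose 829 [ 0.0904 -0.0007 -0.0243] -0.0261 spread [0.0136 0.0134 0.0026]
ring 838 [ 0.0896 -0.0003 -0.0182] tilt deg x,y [-0.2  0.2] pts range [0.0214 0.0195 0.0017]
nose plane deg [ 0.1 -0.1] 829
20.57 tcp [0.424  0.2399 0.1258] x-axis [ 0.995 -0.095 -0.001] campos [0.488 0.235 0.268] camz [-0.26  0.02 -0.97]
nose 802 [ 0.0905 -0.0001 -0.0243] -0.0264 spread [0.0137 0.0137 0.0029]
ring 817 [ 0.0898  0.0002 -0.0182] tilt deg x,y [0.4 0.3] pts range [0.0215 0.02   0.0017]
nose plane deg [0.6 0.4] 802
socket w8 [0.50876743 0.237949   0.0442    ] w4 [0.50826957 0.23252361 0.0442    ] w5 [0.51158473 0.23370002 0.0442    ] w3 [0.50637517 0.23727062 0.0442    ]
plug [257.0, 65.3] 0.67 [0.52489901 0.22920246 0.0442    ]
t 20.6667 tcp [0.4241 0.24   0.1261]
units [-0.05  -0.028  0.201] x-axis [ 0.995 -0.096 -0.   ]
```

View pics/w21_1.png

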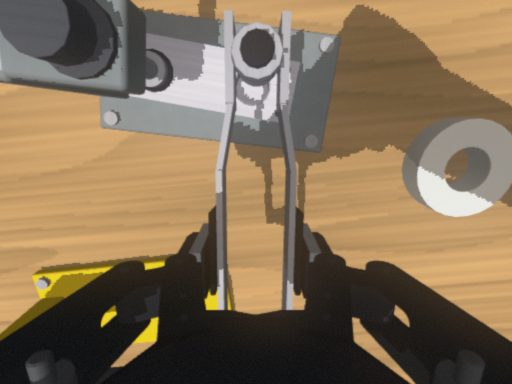

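The plug is at (258,48), above the socket area of the housing. The foot is seated at (155,70) and nothing else is touched. The socket itself is hidden by the plug, so I'll locate it from the housing's edges.

```bash
python3 - <<'E'
from h import *
look('w22')
# sockets by depth hole: pixels whose z well below top, inside housing
for f in ('w4','w5','w8','w21_1','w22'):
    z=ld(f); q=cloud(z).reshape(-1,3); m=(abs(q[:,2]-.0442)<.003)&(np.hypot(q[:,0]-.518,q[:,1]-.265)<.09); s=q[m]
    best=None
    for a in np.radians(np.arange(70,81,.25)):
        Y=np.array([np.cos(a),np.sin(a)]); X=np.array([Y[1],-Y[0]]); u=s[:,:2]@X; w=np.ptp(np.percentile(u,[.7,99.3])); 
        if best is None or w<best[0]: best=(w,a,X,Y)
    w,a,X,Y=best; u=s[:,:2]@X; v=s[:,:2]@Y; lo,hi=np.percentile(u,[.7,99.3]); e=np.percentile(v,.5)
    c=X*(lo+hi)/2+Y*(e+.033); print(f,len(s),"width",w.round(4),"ang",np.degrees(a).round(2),"z",np.median(s[:,2]).round(4),"socket est",c.round(4))
    # rim-based: points below the top inside the housing interior
    C=np.array([.510,.234]); d=np.hypot(*(q[:,:2]-C).T); h=q[(d<.020)&(q[:,2]<.0415)&(q[:,2]>.015)]; print("   hole",len(h), h[:,:2].mean(0).round(4) if len(h) else "")
    t=q[(d<.022)&(abs(q[:,2]-.0442)<.002)]
    if len(t)>60:
        # maximise empty circle
        from scipy.optimize import minimize
        g=[(np.sort(np.hypot(t[:,0]-x,t[:,1]-y))[int(.02*len(t))],x,y) for x in np.arange(.502,.519,.0005) for y in np.arange(.226,.243,.0005)]; print("   empty circle",np.round(max(g),4))
E
```

```text
20.72 tcp [0.4241 0.2403 0.1262] x-axis [ 0.995 -0.096 -0.   ] campos [0.489 0.234 0.268] camz [-0.26  0.02 -0.97]
w4 2298 width 0.0458 ang 74.75 z 0.0437 socket est [0.5105 0.235 ]
   hole 260 [0.5083 0.2412]
   empty circle [0.0135 0.5105 0.2345]
w5 2115 width 0.0457 ang 75.0 z 0.0438 socket est [0.5107 0.2353]
   hole 257 [0.5078 0.2384]
   empty circle [0.0137 0.5105 0.2345]
w8 2238 width 0.0458 ang 74.75 z 0.0438 socket est [0.5106 0.2353]
   hole 260 [0.5064 0.239 ]
   empty circle [0.0135 0.5105 0.2345]
w21_1 5515 width 0.0456 ang 74.75 z 0.0438 socket est [0.5106 0.2353]
   hole 582 [0.508  0.2361]
   empty circle [0.0183 0.519  0.2385]
w22 5507 width 0.0456 ang 74.75 z 0.0438 socket est [0.5106 0.2354]
   hole 592 [0.5082 0.2361]
   empty circle [0.0181 0.519  0.2375]
```

Emit:
carry_out --motion '[{"tx":-0.05,"ty":-0.03,"tz":0.06,"turn":0.0},{"tx":-0.05,"ty":-0.03,"tz":0.12,"turn":0.0},{"tx":-0.05,"ty":-0.03,"tz":0.19,"turn":0.0},{"tx":-0.05,"ty":-0.03,"tz":0.19,"turn":0.0},{"tx":-0.05,"ty":-0.03,"tz":0.19,"turn":0.0},{"tx":-0.05,"ty":-0.03,"tz":0.19,"turn":0.0},{"tx":-0.05,"ty":-0.03,"tz":0.19,"turn":0.0}]' --gripper 0.0

```text
time_s: 21.3
position: [0.4198, 0.245, 0.1114]
tcp_rot: [-0.0, 0.999, -0.047, 0.0]
force: [0.1, -0.1, -1.0]
gripper_width: 0.0425
grip_force: 61.3
```

```bash
cat > fin.py <<'E'
from h import *
for i in range(2):
    look(f'w3{i}'); q=cloud(ld(f'w3{i}')).reshape(-1,3); p=np.array(r.observe()["position"]); k=(q-p)@axes()
    n=q[(abs(k[:,0]-.0905)<.011)&(abs(k[:,1])<.0095)&(k[:,2]<-.022)&(k[:,2]>-.03)]; a=cv2.minEnclosingCircle((n[:,:2]*1000).astype(np.float32)); print("nose",n.mean(0).round(4),a,"top",np.percentile(n[:,2],50).round(4))
E
python3 fin.py; python3 tilt.py w40 1
```

```text
21.35 tcp [0.4199 0.245  0.1115] x-axis [ 0.996 -0.093  0.   ] campos [0.484 0.239 0.254] camz [-0.26  0.02 -0.97]
nose [0.5101 0.236  0.1355] ((510.2074890136719, 236.2395477294922), 7.098718643188477) top 0.1355
21.4 tcp [0.4199 0.245  0.1115] x-axis [ 0.996 -0.093  0.   ] campos [0.484 0.239 0.254] camz [-0.26  0.02 -0.97]
nose [0.5102 0.2361 0.1356] ((510.3152770996094, 236.05262756347656), 7.019924163818359) top 0.1356
21.45 tcp [0.4198 0.245  0.1115] x-axis [ 0.996 -0.093  0.   ] campos [0.484 0.239 0.254] camz [-0.26  0.02 -0.97]
nose 835 [ 0.0909  0.0004 -0.0243] -0.0262 spread [0.0136 0.0133 0.0027]
ring 872 [ 0.09    0.0005 -0.0182] tilt deg x,y [-0.2  0.2] pts range [0.0213 0.0203 0.0016]
nose plane deg [0.4 0.1] 835
```

Emit:
carry_out --motion '[{"tx":0.0,"ty":0.015,"tz":0.01,"turn":0.0},{"tx":0.0,"ty":0.015,"tz":0.01,"turn":0.0},{"tx":0.0,"ty":0.015,"tz":0.01,"turn":0.0},{"tx":0.0,"ty":0.015,"tz":0.01,"turn":0.0},{"tx":0.0,"ty":0.015,"tz":0.01,"turn":0.0},{"tx":0.0,"ty":0.015,"tz":0.01,"turn":0.0}]' --gripper 0.0

```text
time_s: 21.95
position: [0.4195, 0.2437, 0.1105]
tcp_rot: [-0.0, 0.999, -0.047, 0.0]
force: [0.1, -0.7, -1.7]
gripper_width: 0.0426
grip_force: 61.3
```

```bash
python3 fin.py; python3 -c "
from h import *
look('s50',cam='scene'); im=cv2.imread('pics/s50.png'); cv2.imwrite('pics/s50c.png',cv2.resize(im[120:330,150:480],None,fx=2.3,fy=2.3,interpolation=2))"
```

```text
22.0 tcp [0.4195 0.2436 0.1105] x-axis [ 0.996 -0.093  0.   ] campos [0.484 0.238 0.253] camz [-0.26  0.02 -0.97]
nose [0.5099 0.2347 0.1346] ((509.9110412597656, 234.88629150390625), 7.098334312438965) top 0.1346
22.05 tcp [0.4195 0.2436 0.1105] x-axis [ 0.996 -0.093 -0.   ] campos [0.484 0.238 0.253] camz [-0.26  0.02 -0.97]
nose [0.5098 0.2347 0.1346] ((510.03631591796875, 234.6733856201172), 7.067185878753662) top 0.1346
22.1 tcp [0.4195 0.2437 0.1105] x-axis [ 0.996 -0.093  0.   ] campos [1.337 0.195 0.77 ] camz [-0.78 -0.23 -0.58]
```

View pics/s50c.png

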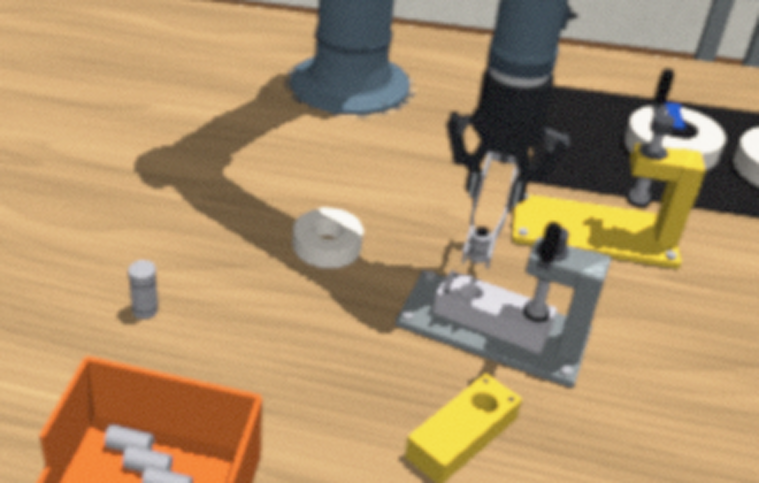

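The tongs hold the plug at crop (482,240), directly above the housing's socket. The foot is on the housing at (537,310) and the bystanders haven't moved.

```bash
python3 -c "
from rig import r
print(r.close_job())"
```

```text
the job is handed in; nothing more can be done
None
```

The job is handed in at about 22 s: the clamp foot presses on the housing (about 3.2 rad past touching), and the tongs hold the plug upright about 5 cm above the socket, centred to within about 1 mm; the judge returned no verdict.

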